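# Air-test the reed carriers on the pump box

## Robot

A 7-joint arm with a two-finger parallel gripper is mounted at the origin on the work surface. World frame = base frame: x ahead of the robot, y to its left, z up, the work surface at z = 0. Lengths are in m, angles in rad, forces in N, time in s.
With the tool pointing down it reaches from about 0.35 to 0.9 m from the base axis. Payload 8.1 kg.
Tool frame: the origin (TCP) lies on the centre line of the jaws, within the pads' length; the fingertips stand robot.tip_reach ahead of it and the grasp point (between the pads) lies 8 mm behind it (robot.tip_reach is the distance from the TCP to the fingertips, in m); z points along the fingers, y is the line along which they close (so a half turn about z gives the same grasp; the last joint's range is limited). The gripper opens to 92 mm and grips with 3 to 60 N. Pads are 19 mm wide; open, the fingers measure 130 mm over their backs; the gripper's body (75 mm by 190 mm) begins 47 mm behind the grasp point.
Start: joints at [-1.383, 0.434, 0.025, 1.573, -0.012, 1.134, -0.075], TCP at [0.179, 0.599, 0.238] pointing down, gripper open.
Joint ranges: [-2.62, 2.62], [-0.44, 2.09], [-1.27, 1.32], [0.08, 2.57], [-1.32, 4.46], [0.12, 2], [-2.74, 2.74]. Speed limits (rad/s): [2.22, 2.22, 3.01, 3.01, 3.14, 3.14, 3.14].

## Interface

Orientations are given as a unit quaternion [w, x, y, z].
In Python, from bench import robot, optics, order gives the robot as it stands.
- The arm moves only by the tool step_arm, never from a script. Its argument "steps" is one flat list of numbers, 7 for each row, row after row: the shift along the tool's x, y, z normalised to -1 to 1, where 1 is 100 mm, then the turn, a rotation vector about the tool's x, y, z normalised to -1 to 1, where 1 is 2 rad, then the opening, from -1 (shut) to 1 (fully open). In form: [x, y, z, wx, wy, wz, fingers, x, y, z, wx, wy, wz, fingers, ...]. A call has 1 to 20 rows; each row is the pose to reach, as a shift and turn from the pose commanded when the call began, along the tool's axes at that moment; what a row does not reach only later rows make up. A row lasts 1/10 s, in which the tool goes at most 50 mm and 8.59 degrees, less where a joint would pass 70% of its speed; a pose out of reach is approached as far as the arm can. A call with a number of a shift or a turn outside -1 to 1 is refused whole. A call with a gripper value outside its range is refused whole. The fingers move at their own pace and stop on an object; "force" is the grip in N (left out, the last holds). Time passes only in rows, so rows that repeat a pose let the fingers close. It gives the time, the measured TCP pose, the force, the opening and the grip force at its end, in the units of the state.
- robot.get_state(): the state, without advancing time (a new reading comes with each control period).
- optics.capture(name): name is "side" or "top" or "wrist"; returns the picture (420x560x3 uint8, red, green, blue); there is no depth.
- optics.camera_model(name): a dict with "mtx" (3x3 intrinsics, pixels), "D" ([k1, k2, p1, p2, k3] as OpenCV has them; the pictures are not rectified), "rvec" (rotation vector, rad) and "tvec" (3), from world to camera coordinates, as OpenCV has them. Camera axes: x right, y down, z forward; pixel columns grow to the right and rows downward; lengths in m; the calibration is good to about 2 mm. A picture is of the moment at which its call begins: read the wrist's pose just before it. camera_model takes no time and is no camera call; for the wrist camera it gives the pose at the moment of the call.
- order.close_job(): hands the job in; it is judged then, once.
The state is a dict: "time_s": time; "q": joint angles; "dq": joint speeds; "joint_efforts": joint torques, N m; "ee_pos": TCP position; "eef_rot": TCP orientation; "contact_force": force on the tool from outside, world axes, zero at the start; "torque": the same for the moment, N m; "width": finger opening in m; "gripper_force": force on a finger pad.
Only numpy, scipy, OpenCV 4.12 (cv2) and the standard library are available. Lean on these libraries where they do the work, as an engineer would, in place of code of your own. Each camera call takes 0.05 s, during which the arm holds its last target. There are 200 camera calls.

## Task

Cover all three slots of the reed test box: every brass-topped reed carrier goes on a slot and black blanking plates cover whatever slots are left over, each plate centred and square over its slot and pressed down until it lies flat on the deck. With all slots covered, press the pump plunger right down to its stop and hold it there for a second. Then lay the reed carriers flat, side by side in the green-lined tray and the blanks back flat on the cork mat, leaving the canister, jar and pin vise where they are.

Things in the scene. Friction and masses are not known exactly. Their poses are not given: they have to be found in the camera images.
- reed1: reed carrier (one of up to three, alike; absent ones read None): flat pale maple plate 64 x 40 x 6 mm with a brass reed block 48 mm long (along x), 14 mm wide (along y), 18 mm high standing on its middle, so 24 mm high overall; 80 g or so. Origin: centre of its underside; x along its length, z up. Starts on the tiled shelf between robot and test box
- reed2: reed carrier (one of up to three, alike; absent ones read None): flat pale maple plate 64 x 40 x 6 mm with a brass reed block 48 mm long (along x), 14 mm wide (along y), 18 mm high standing on its middle, so 24 mm high overall; 80 g or so. Origin: centre of its underside; x along its length, z up. Starts on the tiled shelf between robot and test box
- reed3: reed carrier (one of up to three, alike; absent ones read None): flat pale maple plate 64 x 40 x 6 mm with a brass reed block 48 mm long (along x), 14 mm wide (along y), 18 mm high standing on its middle, so 24 mm high overall; 80 g or so. Origin: centre of its underside; x along its length, z up. Starts on the tiled shelf between robot and test box
- blank1: blanking plate (one of two, alike): flat black ebony plate 64 x 40 x 6 mm with an ivory-white round knob 20 mm across and 18 mm high standing on its middle, 24 mm high overall; 60 g or so. Origin: centre of its underside; x along its length, z up. Starts on the cork mat
- blank2: blanking plate (one of two, alike): flat black ebony plate 64 x 40 x 6 mm with an ivory-white round knob 20 mm across and 18 mm high standing on its middle, 24 mm high overall; 60 g or so. Origin: centre of its underside; x along its length, z up. Starts on the cork mat
- testbox: fixed reed test box: wooden block 120 mm (its x) by 380 mm (its y), flat top (deck) 35 mm above the shelf. On the deck in a row along its y: three test slots at y = -125, -45 and +35 mm, and at y = +160 mm the brass barrel of the air pump (40 mm across, 45 mm high). Origin: centre of the underside
- slot0 (a point): centre of a test slot (at the end farthest from the pump), at deck height; x along the slot. A plate that covers it lies with its length along this x and its underside at this height. A red seat 36 x 20 mm stands up to 6 mm proud of the deck here until it is pressed down
- seat0 (a joint): how far the red seat of slot0 has been pushed down, m: starts at 0 to 0.0015 (proud of the deck), 0.006 flush with the deck, limit 0.007. It moves against a steady friction of about 4 N and stays where it is left; the weight of a plate does not move it. Press the plate on it with about 8 to 15 N until the plate lies flat on the deck
- slot1 (a point): centre of a test slot (the middle one), at deck height; x along the slot. A plate that covers it lies with its length along this x and its underside at this height. A red seat 36 x 20 mm stands up to 6 mm proud of the deck here until it is pressed down
- seat1 (a joint): how far the red seat of slot1 has been pushed down, m: starts at 0 to 0.0015 (proud of the deck), 0.006 flush with the deck, limit 0.007. It moves against a steady friction of about 4 N and stays where it is left; the weight of a plate does not move it. Press the plate on it with about 8 to 15 N until the plate lies flat on the deck
- slot2 (a point): centre of a test slot (the one nearest the pump), at deck height; x along the slot. A plate that covers it lies with its length along this x and its underside at this height. A red seat 36 x 20 mm stands up to 6 mm proud of the deck here until it is pressed down
- seat2 (a joint): how far the red seat of slot2 has been pushed down, m: starts at 0 to 0.0015 (proud of the deck), 0.006 flush with the deck, limit 0.007. It moves against a steady friction of about 4 N and stays where it is left; the weight of a plate does not move it. Press the plate on it with about 8 to 15 N until the plate lies flat on the deck
- plunger (a joint): pump plunger, m: 0 up, 0.020 at its stop. Spring return: about 4 N to start it, about 12 N at the stop; springs up by itself when let go
- plunger_top (a point): top centre of the black mushroom head (38 mm across) of the pump plunger; 114 mm above the shelf when up, moves down with it. Press straight down
- tray: fixed dark wooden tray lined in green, for tested reeds: 230 mm (its x) by 110 mm (its y) outside, floor 4 mm thick, walls 4 mm thick and 10 mm high overall. Empty at the start; holds three carriers side by side, laid across it (their length along its y). Origin: centre of the underside. Stands to the left or to the right
- mat: fixed cork mat 230 mm (its x) by 110 mm (its y), 3 mm thick, where the blanks live. Origin: centre of the underside. Stands to the left or to the right, across from the tray
- canister: bystander: brass screw-top canister, 68 mm across, 86 mm high; origin under its centre
- jar: bystander: squat amber glass jar, 68 mm across, 70 mm high; origin under its centre
- pin_vise: bystander: steel pin vise, 95 mm long, 12 mm thick, lying beyond the test box; origin at its middle, underneath
Mind the look-alikes: they are no part of the job. Leave any blue, red or turquoise look-alike of the blank1 alone.

How it is judged:
By the outcome, as a careful person would: the job done as asked, in the order asked, and still so for the second after the job is handed in, with the robot touching nothing.
Of reed1, reed2, reed3 only 1 to 3 are there at a start; the rules pass over those that are not, and their reading is None.
At some moment in a run one of reed1, reed2, reed3, blank1, blank2 may be knocked a few centimetres aside while the robot is not near it.
It also fails if it takes over 210 s, if anything falls off the work surface, if the arm or the gripper's body presses on something with over 40 N, if the wrist force passes 120 N, or if a joint passes its speed limit or range.

## Working session

There is one attempt and no reset: what is moved stays moved. The work goes in short steps, Python scripts to look and compute and a tool call to move; the robot and the scene stay as the last step left them, time stands still between calls to the robot, and variables do not carry over. Pictures are saved under pics/ and viewed, at most 14 in all, crops included, and the job is handed in when it is done.

Besides the shell and the picture viewer there is one more tool, called after "Request:" as name(argument=value, ...), one argument or row to a line, values as JSON. step_arm: Moves the arm, as the interface text tells. Its arguments: {"type":"object","properties":{"steps":{"type":"array","items":{"type":"number","minimum":-1,"maximum":1}},"force":{"type":"number"}},"required":["steps"]}

```bash
mkdir -p pics; ls; python3 - <<'E'
from bench import robot, optics, order
import cv2,numpy as np
s=robot.get_state(); print({k:np.round(v,3) for k,v in s.items()}, robot.tip_reach)
a=optics.capture("top"); b=optics.capture("side")
cv2.imwrite("pics/top0.png",a[:,:,::-1]);cv2.imwrite("pics/side0.png",b[:,:,::-1])
for n in("top","side"):
  m=optics.camera_model(n);R=cv2.Rodrigues(np.array(m["rvec"]))[0];print(n,np.round(m["mtx"],1).tolist(),np.round(-R.T@np.array(m["tvec"]).ravel(),3))
E
```

```text
pics
{'time_s': np.float64(0.0), 'q': array([-1.383,  0.435,  0.025,  1.574, -0.012,  1.134, -0.075]), 'dq': array([-0.   , -0.   ,  0.   ,  0.002,  0.   , -0.   ,  0.001]), 'joint_efforts': array([ 0.0000e+00, -6.6786e+01,  9.8500e-01, -3.1445e+01, -6.0000e-02,
        4.3000e-02,  0.0000e+00]), 'ee_pos': array([0.179, 0.598, 0.237]), 'eef_rot': array([-0.   ,  0.145,  0.989, -0.001]), 'contact_force': array([-0.109, -0.606,  1.444]), 'torque': array([-0.026,  0.013,  0.015]), 'gripper_force': np.float64(0.0), 'width': np.float64(0.092)} 0.011
top [[429.0, 0.0, 282.9], [0.0, 429.0, 213.1], [0.0, 0.0, 1.0]] [ 0.33  -0.045  1.083]
side [[440.6, 0.0, 275.5], [0.0, 440.6, 211.0], [0.0, 0.0, 1.0]] [ 0.155 -0.71   0.839]
```

View pics/top0.png

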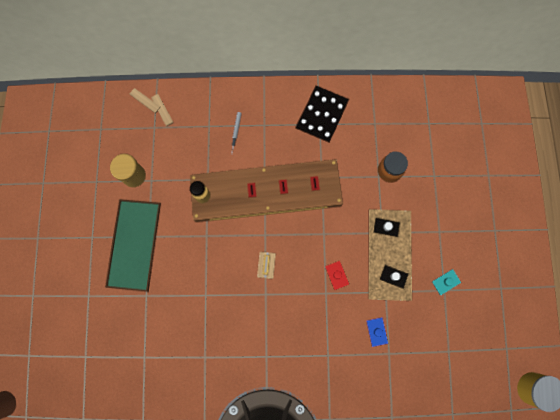

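View pics/side0.png

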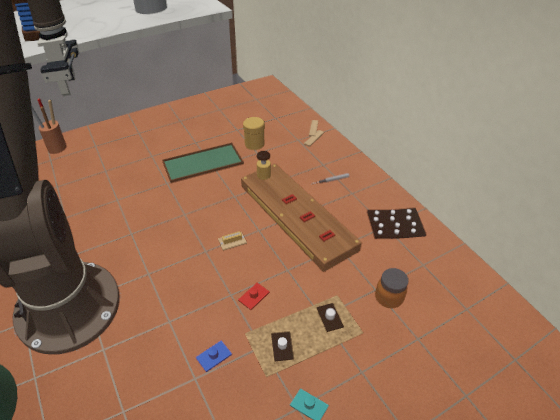

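The top view shows one reed carrier at (266,265) and two blanks on the mat at (387,227) and (396,276). The slots are at (251,190), (283,187) and (315,184), the pump at (198,188), and the tray at (133,245). Slots are numbered from the right, since the pump is at the left. The red, blue and turquoise plates are look-alikes. So the plan is one reed and two blanks.

```bash
cat > h.py <<'E'
from bench import robot, optics, order
import cv2, numpy as np
from scipy.spatial.transform import Rotation as Rn
def px2w(m,uv,z):
    R=cv2.Rodrigues(np.array(m["rvec"],float))[0];t=np.array(m["tvec"],float).ravel();C=-R.T@t
    p=cv2.undistortPoints(np.array(uv,float).reshape(-1,1,2),np.array(m["mtx"],float),np.array(m["D"],float)).reshape(-1,2)
    d=np.c_[p,np.ones(len(p))]@R
    return C+d*((z-C[2])/d[:,2])[:,None]
def w2px(m,P):
    return cv2.projectPoints(np.array(P,float).reshape(-1,1,3),np.array(m["rvec"],float),np.array(m["tvec"],float),np.array(m["mtx"],float),np.array(m["D"],float))[0].reshape(-1,2)
def blobs(mask,amin,amax=1e9):
    n,l,s,c=cv2.connectedComponentsWithStats(mask.astype(np.uint8)); out=[]
    for i in range(1,n):
        if amin<=s[i,4]<=amax:
            ys,xs=np.where(l==i); out.append(np.c_[xs,ys])
    return out
def fit(m,pix,z):
    """world centre, yaw (long axis), sizes, of a pixel blob on plane z"""
    mask=np.zeros((420,560),np.uint8); mask[pix[:,1],pix[:,0]]=1
    c=max(cv2.findContours(mask,cv2.RETR_EXTERNAL,cv2.CHAIN_APPROX_NONE)[0],key=len).reshape(-1,2)
    w=px2w(m,c,z)[:,:2]; r=cv2.minAreaRect((w*1000).astype(np.float32))
    (cx,cy),(a,b),th=r
    if a<b: a,b,th=b,a,th+90
    cen=px2w(m,pix.mean(0),z)[0,:2]
    return np.round([cx,cy,cen[0]*1000,cen[1]*1000,a,b,(th+90)%180-90],1)
def pose():
    s=robot.get_state(); q=np.array(s["eef_rot"]); r=Rn.from_quat(np.r_[q[1:],q[0]])
    return s,np.array(s["ee_pos"]),r
def move(p,r,tp,yaw):
    """normalised shift/turn to target position tp, tool down with y axis (closing line) at world yaw"""
    y=np.array([np.cos(yaw),np.sin(yaw),0]); best=None
    for sg in(1,-1):
        Y=sg*y; Z=np.array([0,0,-1.]); X=np.cross(Y,Z); T=Rn.from_matrix(np.c_[X,Y,Z])
        d=(r.inv()*T).as_rotvec()
        if best is None or np.linalg.norm(d)<np.linalg.norm(best[0]): best=(d,T)
    return np.round(r.inv().apply(np.array(tp)-p)/.1,3),np.round(best[0]/2,4),best[1]
E
python3 - <<'E'
from h import *
m=optics.camera_model("top");im=cv2.imread("pics/top0.png");hsv=cv2.cvtColor(im,cv2.COLOR_BGR2HSV)
def show(n,mask,a,z,A=1e9):
    for b in blobs(mask,a,A): print(n,np.round(b.mean(0),1),len(b),fit(m,b,z))
def box(u0,v0,u1,v1):
    k=np.zeros(im.shape[:2],bool);k[v0:v1,u0:u1]=1;return k
H,S,V=cv2.split(hsv)
print("reed",hsv[265,262],hsv[265,266],"tile",hsv[265,290],"seat",hsv[187,283],"mat",hsv[250,390],"deck",hsv[200,270])
show("green",(H>50)&(H<90)&(S>60)&box(100,190,170,300),300,.004)
show("mat",(H>8)&(S<175)&(V>60)&box(360,200,420,310)|((V<60)|(S<60))&box(372,212,410,296),1000,.003)
show("black",((V<70)|((S<60)))&box(370,215,412,292),60,.009)
show("knob",(V>150)&(S<60)&box(370,215,412,292),10,.027)
show("seat",((H<6)|(H>172))&(S>190)&box(240,170,330,205),30,.040)
show("reed",(S<150)&(V>110)&box(240,240,300,290),50,.006)
cv2.imwrite("pics/crop1.png",cv2.resize(im[150:310,100:420],None,fx=2.5,fy=2.5,interpolation=cv2.INTER_CUBIC))
E
```

```text
reed [ 17  97 174] [ 21  31 166] tile [  9 144 163] seat [  3 140  42] mat [ 17 111 159] deck [ 13 140 135]
green [132.7 245.1] 3241 [479.4 338.1 476.8 337.7 219.9 100.3  -5.8]
mat [389.5 254.5] 6596 [ 445.6 -319.1  442.1 -316.6  282.8  155.3   -3. ]
black [386.2 226.9] 362 [ 512.3 -311.2  512.2 -311.3   62.8   38.5   77.9]
black [393.6 276.3] 391 [ 386.8 -322.1  386.7 -322.1   63.1   39.4   67.8]
knob [388.  225.7] 52 [ 511.9 -311.8  512.1 -311.5   19.8   17.8  -29.6]
knob [395.5 275.9] 54 [ 387.5 -322.3  386.7 -322.3   17.4   17.4   -3.5]
seat [314.6 183. ] 68 [ 622.6 -129.2  622.4 -129.2   32.7   16.     4.9]
seat [283.3 186.1] 61 [615.5 -50.  615.6 -50.3  32.2  15.8   5. ]
seat [251.6 189.9] 61 [607.9  29.6 607.3  29.5  33.   16.    5.5]
reed [269.5 264.5] 2999 [423.  -12.1 422.5 -12.4 149.5 122.8  89.1]
```

View pics/crop1.png

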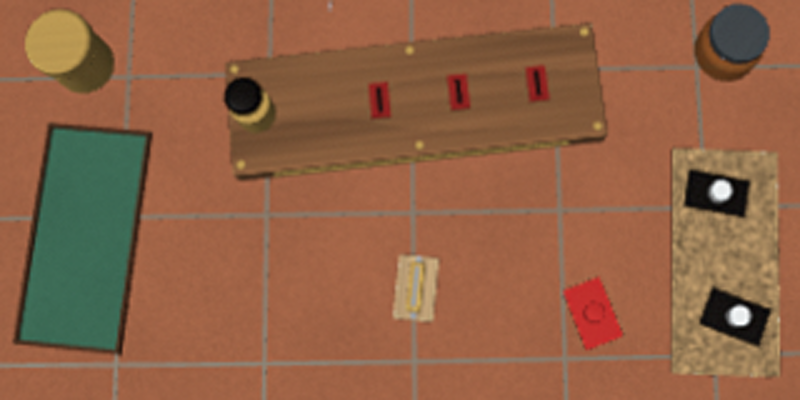

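The crop confirms it: the slot row is tilted about 5.4°, the reed's long axis runs roughly along world x, and both blanks lie flat on the mat. Now I'll travel towards the reed, turning the tool to yaw 0 so that tool x = world y and tool y = world x.

Request:
step_arm(
  steps=[-0.86,-0.78,0,0,0,0.64,1,-0.86,-0.78,0,0,0,0.64,1,-0.86,-0.78,0,0,0,0.64,1,-0.86,-0.78,0,0,0,0.64,1,-0.86,-0.78,0,0,0,0.64,1,-0.86,-0.78,0,0,0,0.64,1,-0.86,-0.78,0,0,0,0.64,1,-0.86,-0.78,0,0,0,0.64,1,-0.86,-0.78,0,0,0,0.64,1,-0.86,-0.78,0,0,0,0.64,1,-0.86,-0.78,0,0,0,0.64,1],
)

```text
time_s: 1.2
ee_pos: [0.2391, 0.4993, 0.2375]
eef_rot: [0.0, 0.706, 0.708, -0.0]
contact_force: [0.2, -0.0, 0.4]
width: 0.0915
gripper_force: 0.0
```

Request:
step_arm(
  steps=[-1,0.35,0,0,0,0,1,-1,0.35,0,0,0,0,1,-1,0.35,0,0,0,0,1,-1,0.35,0,0,0,0,1],
)

```text
time_s: 1.6
ee_pos: [0.275, 0.3981, 0.2381]
eef_rot: [-0.0, 0.708, 0.707, 0.0]
contact_force: [-0.0, 0.5, -0.4]
width: 0.0915
gripper_force: 0.0
```

Request:
step_arm(
  steps=[-1,0.35,0,0,0,0,1,-1,0.35,0,0,0,0,1,-1,0.35,0,0,0,0,1,-1,0.35,0,0,0,0,1],
)

```text
time_s: 2.0
ee_pos: [0.3095, 0.2996, 0.238]
eef_rot: [-0.0, 0.707, 0.707, 0.0]
contact_force: [0.3, 0.9, -0.4]
width: 0.0918
gripper_force: 0.0
```

Request:
step_arm(
  steps=[-1,0.35,0,0,0,0,1,-1,0.35,0,0,0,0,1,-1,0.35,0,0,0,0,1,-1,0.35,0,0,0,0,1],
)

```text
time_s: 2.4
ee_pos: [0.3447, 0.2003, 0.238]
eef_rot: [-0.0, 0.707, 0.707, 0.001]
contact_force: [-0.5, 0.1, -0.3]
width: 0.0922
gripper_force: 0.0
```

Request:
step_arm(
  steps=[-1,0.4,0,0,0,0,1,-1,0.4,0,0,0,0,1,-1,0.4,0,0,0,0,1,-1,0.4,0,0,0,0,1],
)

```text
time_s: 2.8
ee_pos: [0.385, 0.1005, 0.2379]
eef_rot: [0.0, 0.707, 0.707, 0.0]
contact_force: [-0.0, 1.0, -0.5]
width: 0.0918
gripper_force: 0.0
```

Request:
step_arm(
  steps=[-1,0,0,0,0,0,1,-1,0,0,0,0,0,1,-1,0,0,0,0,0,1,-1,0,0,0,0,0,1,-1,0,0,0,0,0,1,-1,0,0,0,0,0,1],
)

```text
time_s: 3.4
ee_pos: [0.3844, 0.0014, 0.2377]
eef_rot: [0.0, 0.706, 0.708, -0.0]
contact_force: [1.1, -0.4, 0.3]
width: 0.0919
gripper_force: 0.0
```

```bash
python3 - <<'E'
from h import *
s,p,r=pose(); m=optics.camera_model("wrist"); im=optics.capture("wrist")[:,:,::-1].copy(); cv2.imwrite("pics/w1.png",im)
print(p, w2px(m,[[.423,-.012,.006]]))
im=cv2.imread("pics/top0.png");m=optics.camera_model("top");H,S,V=cv2.split(cv2.cvtColor(im,cv2.COLOR_BGR2HSV))
mask=np.zeros(S.shape,np.uint8); mask[250:282,256:277]=((S<125)&(V>110))[250:282,256:277]
for b in blobs(mask,50): print(len(b),b.mean(0),fit(m,b,.006))
E
```

```text
[0.38442752 0.00137183 0.23767365] [[306.0933733  191.41580868]]
397 [265.92695214 265.21662469] [420.1  -3.3 420.8  -3.4  77.6  41.3  -6.5]
```

View pics/w1.png

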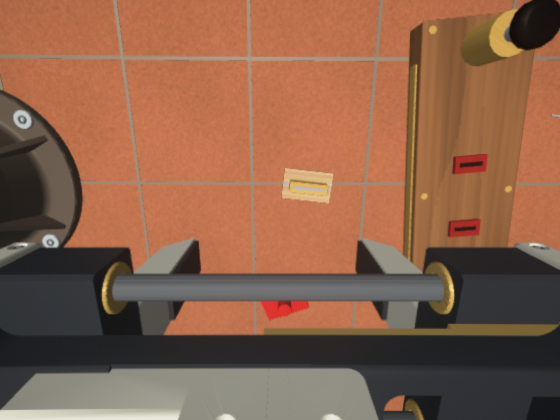

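The wrist view shows the reed at (307,186) with its brass block along it. Seat1 is at (464,229), seat2 at (470,164), and the pump is at the top right.

```bash
python3 - <<'E'
from h import *
m=optics.camera_model("wrist"); im=cv2.imread("pics/w1.png");H,S,V=cv2.split(cv2.cvtColor(im,cv2.COLOR_BGR2HSV))
print(im[178,300],im[186,307],im[183,270],[ (H[y,x],S[y,x],V[y,x]) for x,y in((292,175),(307,180),(307,189),(275,183))])
k=np.zeros(S.shape,np.uint8); k[160:212,270:345]=((H>11)&(V>170))[160:212,270:345]; k=cv2.morphologyEx(k,cv2.MORPH_OPEN,np.ones((7,7)))
for b in blobs(k,200): print("reed",len(b),b.mean(0),fit(m,b,.006))
k=(((H<6)|(H>172))&(S>190)&(V<190)).astype(np.uint8); k[:,:440]=0;k[300:]=0
for b in blobs(k,150): print("seat",b.mean(0),fit(m,b,.040))
E
```

```text
[131 183 222] [101 183 224] [117 139 163] [(np.uint8(17), np.uint8(103), np.uint8(222)), (np.uint8(17), np.uint8(111), np.uint8(212)), (np.uint8(15), np.uint8(5), np.uint8(190)), (np.uint8(14), np.uint8(72), np.uint8(163))]
reed 590 [307.18644068 175.73050847] [425.    8.8 423.7   8.6  63.4  18.7  -1.4]
reed 631 [307.07290016 194.06180666] [ 4.229e+02 -1.460e+01  4.243e+02 -1.600e+01  6.390e+01  2.450e+01
  1.000e-01]
seat [469.58009709 163.6723301 ] [609.7  28.8 609.5  29.   36.5  19.3   5.8]
seat [463.91267606 227.46478873] [617.1 -50.4 617.  -50.1  36.2  19.5   5.3]
```

```bash
python3 - <<'E'
from h import *
m=optics.camera_model("wrist"); im=cv2.imread("pics/w1.png");H,S,V=cv2.split(cv2.cvtColor(im,cv2.COLOR_BGR2HSV))
k=np.zeros(S.shape,np.uint8); k[160:212,270:345]=((H>11)&(V>170))[160:212,270:345]
k=cv2.morphologyEx(cv2.morphologyEx(k,cv2.MORPH_CLOSE,np.ones((15,15))),cv2.MORPH_OPEN,np.ones((11,11)))
for b in blobs(k,200): print("reed",len(b),b.mean(0),fit(m,b,.006))
E
```

```text
reed 1531 [306.68060091 185.29327237] [423.1  -4.3 423.4  -4.1  66.8  41.6  -6.4]
```

Request:
step_arm(
  steps=[-0.055,0.38,1,0,0,0.056,1,-0.055,0.38,1,0,0,0.056,1,-0.055,0.38,1,0,0,0.056,1,-0.055,0.38,1,0,0,0.056,1,-0.055,0.38,1,0,0,0.056,1],
)

```text
time_s: 3.95
ee_pos: [0.4223, -0.0059, 0.1391]
eef_rot: [-0.0, 0.746, 0.666, 0.001]
contact_force: [0.3, 0.7, 0.1]
width: 0.0922
gripper_force: 0.0
```

Request:
step_arm(
  steps=[0,0,0.9,0,0,0,1,0,0,0.9,0,0,0,1,0,0,0.9,0,0,0,1,0,0,0.9,0,0,0,1],
)

```text
time_s: 4.35
ee_pos: [0.4227, -0.0058, 0.0498]
eef_rot: [-0.0, 0.746, 0.666, 0.001]
contact_force: [-0.2, -0.2, -0.4]
width: 0.092
gripper_force: 0.0
```

```bash
python3 - <<'E'
from h import *
s,p,r=pose(); print(p,r.as_matrix()[:,1],move(p,r,[.4225,-.004,.021],np.radians(-6.4))[:2])
E
```

```text
[ 0.42273784 -0.0058272   0.04978315] [ 0.99368354 -0.11221148  0.00127125] (array([ 0.017, -0.005,  0.288]), array([ 0.0006, -0.0009, -0.0004]))
```

Request:
step_arm(
  steps=[0.017,0,0.15,0,0,0,1,0.017,0,0.25,0,0,0,1,0.017,0,0.285,0,0,0,1,0.017,0,0.285,0,0,0,1,0.017,0,0.285,0,0,0,-1,0.017,0,0.285,0,0,0,-1,0.017,0,0.285,0,0,0,-1,0.017,0,0.285,0,0,0,-1,0.017,0,0.285,0,0,0,-1,0.017,0,0.285,0,0,0,-1,0.017,0,0.285,0,0,0,-1,0.017,0,0.285,0,0,0,-1],
  force=25,
)

```text
time_s: 5.55
ee_pos: [0.4224, -0.0044, 0.0192]
eef_rot: [-0.0, 0.746, 0.666, -0.0]
contact_force: [-0.0, 0.2, -0.5]
width: 0.0479
gripper_force: 25.0
```

Request:
step_arm(
  steps=[0,0,-0.3,0,0,0,-1,0,0,-0.6,0,0,0,-1,0,0,-0.9,0,0,0,-1,0,0,-0.9,0,0,0,-1],
)

```text
time_s: 5.95
ee_pos: [0.4241, -0.0044, 0.1118]
eef_rot: [0.001, 0.746, 0.666, 0.002]
contact_force: [0.6, 0.1, -1.5]
width: 0.0478
gripper_force: 25.0
```

```bash
python3 - <<'E'
from h import *
s,p,r=pose(); print(p,s["width"],s["gripper_force"]); im=optics.capture("wrist")[:,:,::-1]; cv2.imwrite("pics/w2.png",im)
s,p,r=pose(); print(move(p,r,[.6240,-.1295,.110],np.radians(5.4))[:2])
E
```

```text
[ 0.42414544 -0.00440264  0.11179747] 0.04779218623429947 25.00009596347809
(array([-1.024,  2.133,  0.009]), array([ 0.0016, -0.0006, -0.1028]))
```

View pics/w2.png

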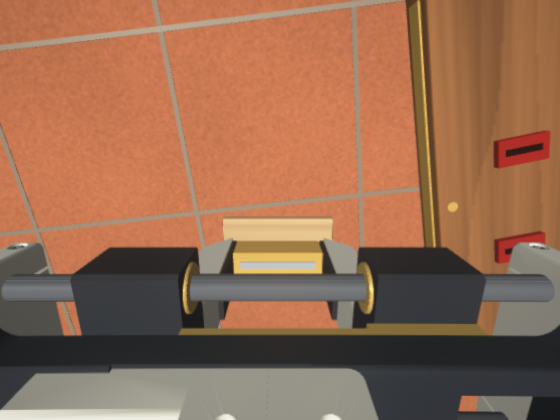

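The reed is held square between the fingers, with its plate edge near row 219. I'll carry it towards slot0.

Request:
step_arm(
  steps=[-0.5,1,0,0,0,-0.103,-1,-0.5,1,0,0,0,-0.103,-1,-0.5,1,0,0,0,-0.103,-1,-0.5,1,0,0,0,-0.103,-1,-0.5,1,0,0,0,-0.103,-1],
)

```text
time_s: 6.5
ee_pos: [0.5145, -0.0651, 0.1079]
eef_rot: [-0.001, 0.674, 0.739, -0.001]
contact_force: [-0.0, 0.4, -0.8]
width: 0.0475
gripper_force: 25.0
```

```bash
python3 - <<'E'
from h import *
s,p,r=pose(); m=optics.camera_model("wrist"); im=optics.capture("wrist")[:,:,::-1].copy(); cv2.imwrite("pics/w3.png",im)
g=im[:,277].astype(int); print([(y,*g[y]) for y in range(212,248,2)])
for y in (217,219,221,223): print(y,r.inv().apply(px2w(m,[[277,y]],p[2]-.0132)-p))
print(w2px(m,p+r.apply([[.02,0,.0132],[-.02,0,.0132]])))
H,S,V=cv2.split(cv2.cvtColor(im,cv2.COLOR_BGR2HSV));k=(((H<6)|(H>172))&(S>190)&(V<190)).astype(np.uint8)
for b in blobs(k,150): print("seat",b.mean(0),fit(m,b,.040))
print(move(p,r,[.6240,-.1295,.110],np.radians(5.4))[:2])
E
```

```text
[(212, np.int64(88), np.int64(128), np.int64(211)), (214, np.int64(88), np.int64(128), np.int64(211)), (216, np.int64(91), np.int64(128), np.int64(180)), (218, np.int64(116), np.int64(162), np.int64(200)), (220, np.int64(152), np.int64(211), np.int64(240)), (222, np.int64(149), np.int64(207), np.int64(238)), (224, np.int64(141), np.int64(196), np.int64(231)), (226, np.int64(135), np.int64(188), np.int64(225)), (228, np.int64(139), np.int64(194), np.int64(229)), (230, np.int64(144), np.int64(199), np.int64(233)), (232, np.int64(146), np.int64(203), np.int64(235)), (234, np.int64(146), np.int64(203), np.int64(235)), (236, np.int64(145), np.int64(201), np.int64(234)), (238, np.int64(144), np.int64(200), np.int64(234)), (240, np.int64(122), np.int64(180), np.int64(220)), (242, np.int64(72), np.int64(134), np.int64(168)), (244, np.int64(70), np.int64(133), np.int64(168)), (246, np.int64(71), np.int64(135), np.int64(170))]
217 [[0.02113712 0.00020153 0.01321415]]
219 [[0.0199269  0.0002004  0.01321332]]
221 [[0.0187119  0.00019926 0.01321247]]
223 [[0.01749212 0.00019811 0.01321163]]
[[276.65219139 218.88688768]
 [276.73422475 280.86652487]]
seat [426.72478499 104.27521501] [609.8  29.3 609.6  29.6  36.7  18.9   5.1]
seat [412.42572062 214.51662971] [617.2 -50.3 617.3 -49.8  35.9  19.3   5.3]
(array([-0.743,  1.03 , -0.025]), array([-0.0016, -0.0003, -0.0007]))
```

Request:
step_arm(
  steps=[-0.74,1,0,0,0,0,-1,-0.74,1,0,0,0,0,-1,-0.74,1,0,0,0,0,-1,-0.74,1,0,0,0,0,-1,-0.74,1,0,0,0,0,-1,-0.74,1,0,0,0,0,-1],
)

```text
time_s: 7.15
ee_pos: [0.6212, -0.128, 0.1088]
eef_rot: [-0.001, 0.673, 0.74, -0.0]
contact_force: [-0.2, 0.1, -1.1]
width: 0.0477
gripper_force: 25.0
```

```bash
python3 - <<'E'
from h import *
s,p,r=pose(); m=optics.camera_model("wrist"); im=optics.capture("wrist")[:,:,::-1].copy(); cv2.imwrite("pics/w4.png",im)
H,S,V=cv2.split(cv2.cvtColor(im,cv2.COLOR_BGR2HSV));k=(((H<6)|(H>172))&(S>190)&(V<190)).astype(np.uint8)
for b in blobs(k,150): print("seat",b.mean(0),fit(m,b,.040))
print(p,move(p,r,[.6245,-.1295,.0542],np.radians(5.4))[:2])
E
```

```text
seat [282.81875   0.975  ] [611.1  19.3 611.   19.3  34.3   1.1   5.4]
seat [274.33500838 113.41373534] [616.2 -50.3 611.8 -48.8  31.8  18.8   5.4]
seat [ 19.79375 237.4875 ] [ 420.6 -160.1  421.7 -160.4   21.6    6.2    8.5]
[ 0.62118581 -0.12797807  0.10881802] (array([-0.019,  0.032,  0.546]), array([-0.0008, -0.0008,  0.0003]))
```

Request:
step_arm(
  steps=[-0.019,0.032,0.25,0,0,0,-1,-0.019,0.032,0.4,0,0,0,-1,-0.019,0.032,0.46,0,0,0,-1,-0.019,0.032,0.49,0,0,0,-1,-0.019,0.032,0.51,0,0,0,-1,-0.019,0.032,0.52,0,0,0,-1,-0.019,0.032,0.53,0,0,0,-1,-0.019,0.032,0.54,0,0,0,-1,-0.019,0.032,0.545,0,0,0,-1,-0.019,0.032,0.545,0,0,0,-1,-0.019,0.032,0.545,0,0,0,-1],
)

```text
time_s: 8.3
ee_pos: [0.6262, -0.1312, 0.0549]
eef_rot: [0.0, 0.673, 0.74, 0.0]
contact_force: [-1.0, 0.8, 3.7]
width: 0.048
gripper_force: 25.0
```

Request:
step_arm(
  steps=[0,0,0.01,0,0,0,-1,0,0,0.02,0,0,0,-1,0,0,0.02,0,0,0,-1,0,0,0.02,0,0,0,-1],
)

```text
time_s: 8.7
ee_pos: [0.6262, -0.1313, 0.0543]
eef_rot: [0.0, 0.673, 0.739, 0.001]
contact_force: [-6.9, 2.7, 19.0]
width: 0.0478
gripper_force: 25.0
```

```bash
python3 - <<'E'
from h import *
for i in range(4):
  s,p,r=pose(); m=optics.camera_model("wrist"); im=optics.capture("wrist")[:,:,::-1].copy()
  print(p,s["contact_force"],np.degrees(np.arctan2(*r.as_matrix()[1::-1,1])))
cv2.imwrite("pics/w5.png",im)
E
```

```text
[ 0.62624785 -0.13129758  0.05426993] [-6.85405771  2.69401986 18.98159815] 5.374860070642727
[ 0.62624675 -0.13128051  0.05426103] [-6.44010983  2.19615818 19.43830955] 5.372870495439088
[ 0.62620952 -0.13127136  0.05423134] [-6.34053036  1.87184557 17.48070248] 5.372955038039776
[ 0.62620478 -0.13125637  0.05421618] [-6.33629152  2.16262285 18.91894484] 5.376595757567247
```

Request:
step_arm(
  steps=[0.02,-0.015,-0.04,0,0,0,-1,0.02,-0.015,-0.04,0,0,0,-1,0.02,-0.015,-0.04,0,0,0,-1,0.02,-0.015,-0.04,0,0,0,-1,0.02,-0.015,-0.04,0,0,0,-1],
)

```text
time_s: 9.4
ee_pos: [0.6243, -0.1294, 0.0564]
eef_rot: [-0.0, 0.673, 0.74, -0.0]
contact_force: [-0.2, 0.3, -0.3]
width: 0.0479
gripper_force: 25.0
```

Now press again with a little overtravel, release, and lift.

Request:
step_arm(
  steps=[0,0,0.02,0,0,0,-1,0,0,0.035,0,0,0,-1,0,0,0.035,0,0,0,-1,0,0,0.035,0,0,0,-1],
)

```text
time_s: 9.8
ee_pos: [0.6244, -0.1294, 0.0543]
eef_rot: [-0.0, 0.673, 0.739, 0.0]
contact_force: [-3.4, 1.6, 12.8]
width: 0.0479
gripper_force: 25.0
```

Request:
step_arm(
  steps=[0,0,-0.01,0,0,0,-1,0,0,-0.01,0,0,0,1,0,0,-0.01,0,0,0,1,0,0,-0.01,0,0,0,1,0,0,-0.01,0,0,0,1,0,0,-0.01,0,0,0,1,0,0,-0.2,0,0,0,1,0,0,-0.6,0,0,0,1,0,0,-1,0,0,0,1,0,0,-1,0,0,0,1],
)

```text
time_s: 10.8
ee_pos: [0.6273, -0.1308, 0.1587]
eef_rot: [0.004, 0.673, 0.739, 0.002]
contact_force: [0.9, -0.2, 0.1]
width: 0.0919
gripper_force: 0.0
```

Request:
step_arm(
  steps=[-0.7,-0.7,-0.6,0,0,0,1,-0.7,-0.7,-0.6,0,0,0,1,-0.7,-0.7,-0.6,0,0,0,1,-0.7,-0.7,-0.6,0,0,0,1,-0.7,-0.7,-0.6,0,0,0,1,-0.7,-0.7,-0.6,0,0,0,1],
)

```text
time_s: 11.4
ee_pos: [0.5618, -0.2036, 0.2119]
eef_rot: [-0.001, 0.672, 0.74, -0.0]
contact_force: [-0.1, -0.4, -0.7]
width: 0.0919
gripper_force: 0.0
```

```bash
python3 - <<'E'
from h import *
s,p,r=pose();print(p,s["q"]); m=optics.camera_model("wrist"); im=optics.capture("wrist")[:,:,::-1].copy(); cv2.imwrite("pics/w6.png",im)
H,S,V=cv2.split(cv2.cvtColor(im,cv2.COLOR_BGR2HSV))
print("slot0 px",w2px(m,[[.6245,-.1295,.041]]),"blank px",w2px(m,[[.513,-.3112,.009],[.388,-.322,.009]]))
k=(((H<6)|(H>172))&(S>190)&(V<190)).astype(np.uint8)
for b in blobs(k,150): print("seat",b.mean(0),fit(m,b,.040))
for b in blobs(((V<70)).astype(np.uint8),400,9000): print("black",b.mean(0),fit(m,b,.009))
E
```

```text
[ 0.56183688 -0.20360363  0.21194381] [-0.20304127  0.46636355  0.67216318  1.71399376 -0.3242094   1.07681033
  0.66979843]
slot0 px [[343.54721276 128.67637959]] blank px [[232.39901406 262.62176823]
 [136.37403633 261.87270972]]
seat [348.97862595  44.0259542 ] [617.4 -50.5 617.3 -50.4  35.4  19.1   5.4]
black [501.89679322 168.38665684] [ 830.2 -159.8  825.8 -156.9  141.2  100.4  -25.7]
black [235.56491713 255.03176796] [ 515.8 -307.3  516.5 -300.    53.6   38.2   78.6]
black [188.74605954 262.09632224] [ 459.8 -317.7  456.  -315.9   60.    29.8   58.7]
black [366.33754513 262.32310469] [ 693.5 -287.4  687.8 -293.8   45.7   39.5  -84.4]
```

View pics/w6.png

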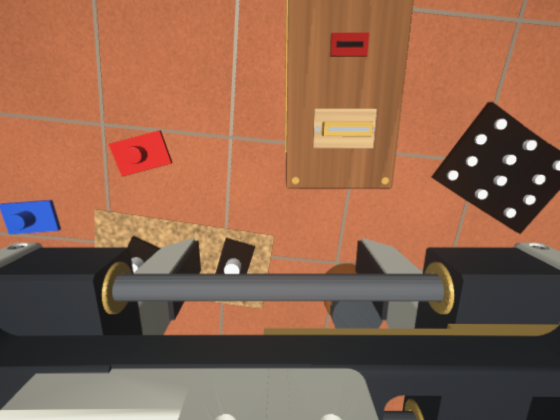

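The reed is seated squarely on slot0 at pixel (345,129). Next I'll turn over blank1.

Request:
step_arm(
  steps=[-1,-0.58,0.8,0,0,-0.634,1,-1,-0.58,0.8,0,0,-0.634,1,-1,-0.58,0.8,0,0,-0.634,1,-1,-0.58,0.8,0,0,-0.634,1,-1,-0.58,0.8,0,0,-0.634,1,-1,-0.58,0.8,0,0,-0.634,1,-1,-0.58,0.8,0,0,-0.634,1,-1,-0.58,0.8,0,0,-0.634,1,-1,-0.58,0.8,0,0,-0.634,1,-1,-0.58,0.8,0,0,-0.634,1,-1,-0.58,0.8,0,0,-0.634,1,-1,-0.58,0.8,0,0,-0.634,1,-1,-0.58,0.8,0,0,-0.634,1],
)

```text
time_s: 12.75
ee_pos: [0.513, -0.3103, 0.133]
eef_rot: [-0.0, 0.105, 0.995, 0.0]
contact_force: [-0.1, -0.0, 0.4]
width: 0.0917
gripper_force: 0.0
```

```bash
python3 - <<'E'
from h import *
im=optics.capture("wrist")[:,:,::-1].copy();s,p,r=pose(); cv2.imwrite("pics/w7.png",im); m=optics.camera_model("wrist")
print(p,s["q"],move(p,r,[.5135,-.3114,.0225],np.radians(78))[:2])
H,S,V=cv2.split(cv2.cvtColor(im,cv2.COLOR_BGR2HSV))
for b in blobs(((V>140)&(S<60)).astype(np.uint8),60,3000): print("white",len(b),b.mean(0),fit(m,b,.027))
print(w2px(m,[[.5135,-.3114,.027],[.3877,-.3223,.027]]))
m=optics.camera_model("top");im=optics.capture("top")[:,:,::-1];cv2.imwrite("pics/top1.png",im);H,S,V=cv2.split(cv2.cvtColor(im,cv2.COLOR_BGR2HSV));k=np.zeros(S.shape,np.uint8);k[200:310,360:420]=((V<70)|(S<60))[200:310,360:420]
for b in blobs(k,200): print("black",fit(m,b,.009))
E
```

```text
[ 0.51294888 -0.31039577  0.13305739] [ 0.25084962  0.5044835   0.29251028  1.77601541 -0.18064127  0.88753702
  1.98485945] (array([-0.008, -0.009,  1.106]), array([ 0.    , -0.0001,  0.    ]))
white 163 [434.65644172  22.58282209] [ 395.5 -165.1  394.2 -165.1   33.     2.5    0.4]
white 531 [230.31073446  62.83992467] [ 388.5 -323.4  388.5 -323.4   19.1   18.6  -61.4]
white 197 [438.60913706 100.68020305] [ 4.572e+02 -1.654e+02  4.509e+02 -1.652e+02  6.940e+01  2.400e+00
 -1.000e-01]
white 410 [276.73170732 208.86341463] [ 512.7 -312.8  512.9 -312.7   21.6   19.   -12. ]
white 884 [164.56674208 258.3959276 ] [ 538.7 -425.3  538.6 -426.5   66.4   22.   -59.5]
white 831 [390.85318893 258.26113117] [ 582.7 -219.1  582.9 -217.4   65.3   20.9   37. ]
white 189 [ 17.46031746 248.32804233] [ 499.3 -559.7  500.2 -556.2   39.3   10.9  -77. ]
white 2514 [271.4061257  385.39896579] [ 719.  -365.6  706.7 -360.   176.1   67.9   78. ]
[[278.24916645 209.15625553]
 [231.38569     61.44756201]]
black [ 444.8 -322.9  436.  -332.7  279.2  147.3   -2.3]
```

Request:
step_arm(
  steps=[-0.004,-0.016,0.4,0,0,0,1,-0.004,-0.016,0.7,0,0,0,1,-0.004,-0.016,0.9,0,0,0,1,-0.004,-0.016,0.9,0,0,0,1,-0.004,-0.016,0.9,0,0,0,1,-0.004,-0.016,0.9,0,0,0,1],
)

```text
time_s: 13.45
ee_pos: [0.5138, -0.3128, 0.0446]
eef_rot: [0.001, 0.104, 0.995, -0.0]
contact_force: [0.4, 0.1, -0.9]
width: 0.0919
gripper_force: 0.0
```

Request:
step_arm(
  steps=[0,0,0.1,0,0,0,1,0,0,0.2,0,0,0,1,0,0,0.2,0,0,0,1,0,0,0.2,0,0,0,1],
)

```text
time_s: 13.85
ee_pos: [0.5126, -0.3121, 0.0228]
eef_rot: [-0.0, 0.104, 0.995, 0.0]
contact_force: [-0.2, 0.7, 0.3]
width: 0.092
gripper_force: 0.0
```

Request:
step_arm(
  steps=[0,0,0,0,0,0,-1,0,0,0,0,0,0,-1,0,0,0,0,0,0,-1,0,0,0,0,0,0,-1,0,0,0,0,0,0,-1,0,0,0,0,0,0,-1,0,0,0,0,0,0,-1,0,0,0,0,0,0,-1,0,0,0,0,0,0,-1,0,0,0,0,0,0,-1,0,0,0,0,0,0,-1,0,0,0,0,0,0,-1],
  force=35,
)

```text
time_s: 15.05
ee_pos: [0.513, -0.3122, 0.0232]
eef_rot: [0.0, 0.104, 0.995, 0.0]
contact_force: [0.1, 0.8, -1.0]
width: 0.019
gripper_force: 35.0
```

Request:
step_arm(
  steps=[0,0,-0.3,0,0,0,-1,0,0,-0.6,0,0,0,-1,0,0,-0.9,0,0,0,-1,0,0,-1,0,0,0,-1,0,0,-1,0,0,0,-1,0,0,-1,0,0,0,-1],
)

```text
time_s: 15.65
ee_pos: [0.5124, -0.3118, 0.1222]
eef_rot: [-0.001, 0.104, 0.995, 0.0]
contact_force: [0.3, -0.7, -1.1]
width: 0.0187
gripper_force: 35.0
```

```bash
cat > held.py <<'E'
from h import *
import sys
# slot-on-tool: measure held plate's front edge (dark or maple) along tool x vs expected 20 mm
def held(h,thr=70):
    s,p,r=pose(); m=optics.camera_model("wrist"); im=optics.capture("wrist")[:,:,::-1].copy()
    V=im.max(2); pts=[]
    a=w2px(m,p+r.apply([[.02,-.03,h-.006],[.02,.03,h-.006]])); 
    for u in np.linspace(min(a[:,0])+4,max(a[:,0])-4,11).astype(int):
        c=V[195:232,u]; k=np.where(c<thr)[0]
        if len(k): pts.append([u,195+k[0]-.5])
    w=r.inv().apply(px2w(m,pts,p[2]-h+.006)-p); f=np.polyfit(w[:,1],w[:,0],1)
    print("edge x mm",np.round(w[:,0]*1000,1),"slope deg",np.degrees(np.arctan(f[0])),"expect 20")
    row=V[int(a[:,1].mean())+5]; k=np.where(row[200:360]<thr)[0]+200; print("cols",k.min(),k.max(),"expect",a[:,0])
    return im,p,r,s
E
python3 - <<'E'
from held import *
im,p,r,s=held(.0195); cv2.imwrite("pics/w8.png",im[150:330,150:420]); print(p,s["width"],s["q"])
print(move(p,r,[.617,-.050,.135],np.radians(5.4))[:2])
E
```

```text
edge x mm [19.5 19.5 19.5 19.5 19.5 19.5 19.5 19.5 19.5 19.5 19.5] slope deg -0.022292631517268 expect 20
cols 225 331 expect [228.0545899  331.92421317]
[ 0.51241703 -0.31180164  0.12216694] 0.018726209100026005 [ 0.25553323  0.51857956  0.29039852  1.78421474 -0.18739038  0.86702243
  1.99390065]
(array([-0.481,  2.778, -0.128]), array([-2.000e-04, -7.000e-04,  6.339e-01]))
```

View pics/w8.png

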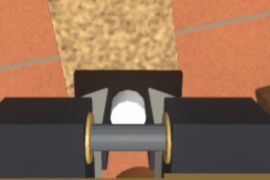

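Blank1 is held, centred and square to within about 0.5 mm. I'll carry it to slot1.

Request:
step_arm(
  steps=[-0.17,1,0,0,0,0.634,-1,-0.17,1,0,0,0,0.634,-1,-0.17,1,0,0,0,0.634,-1,-0.17,1,0,0,0,0.634,-1,-0.17,1,0,0,0,0.634,-1,-0.17,1,0,0,0,0.634,-1,-0.17,1,0,0,0,0.634,-1,-0.17,1,0,0,0,0.634,-1,-0.17,1,0,0,0,0.634,-1,-0.17,1,0,0,0,0.634,-1,-0.17,1,0,0,0,0.634,-1,-0.17,1,0,0,0,0.634,-1],
)

```text
time_s: 16.9
ee_pos: [0.55, -0.2179, 0.1227]
eef_rot: [-0.0, 0.673, 0.74, -0.0]
contact_force: [0.1, 0.7, -0.9]
width: 0.0187
gripper_force: 35.0
```

Request:
step_arm(
  steps=[0.8,0.41,0,0,0,0,-1,0.8,0.41,0,0,0,0,-1,0.8,0.41,0,0,0,0,-1,0.8,0.41,0,0,0,0,-1],
)

```text
time_s: 17.3
ee_pos: [0.5839, -0.1333, 0.1229]
eef_rot: [-0.0, 0.672, 0.741, -0.0]
contact_force: [-0.8, -0.5, -0.4]
width: 0.019
gripper_force: 35.0
```

Request:
step_arm(
  steps=[0.8,0.41,0,0,0,0,-1,0.8,0.41,0,0,0,0,-1,0.8,0.41,0,0,0,0,-1,0.8,0.41,0,0,0,0,-1,0.8,0.41,0,0,0,0,-1,0.8,0.41,0,0,0,0,-1,0.8,0.41,0,0,0,0,-1,0.8,0.41,0,0,0,0,-1],
)

```text
time_s: 18.1
ee_pos: [0.6167, -0.0518, 0.1233]
eef_rot: [0.0, 0.674, 0.739, 0.0]
contact_force: [0.5, -0.4, -1.1]
width: 0.0187
gripper_force: 35.0
```

```bash
python3 - <<'E'
from held import *
im,p,r,s=held(.0195); print(p)
m=optics.camera_model("wrist");H,S,V=cv2.split(cv2.cvtColor(im,cv2.COLOR_BGR2HSV));k=(((H<6)|(H>172))&(S>190)&(V<190)).astype(np.uint8)
for b in blobs(k,150): print("seat",b.mean(0),fit(m,b,.040))
print(move(p,r,[.6171,-.0501,.0545],np.radians(5.4))[:2])
E
```

```text
edge x mm [18.9 18.9 18.9 18.9 23.7 24.3 24.3 18.9 18.9 18.9 18.9] slope deg 0.03614462981506264 expect 20
cols 224 331 expect [224.73571268 328.7078095 ]
[ 0.61672204 -0.05181796  0.12334183]
(array([0.017, 0.005, 0.688]), array([ 0.    ,  0.    , -0.0008]))
```

Request:
step_arm(
  steps=[0.022,0.005,0.3,0,0,0,-1,0.022,0.005,0.5,0,0,0,-1,0.022,0.005,0.58,0,0,0,-1,0.022,0.005,0.61,0,0,0,-1,0.022,0.005,0.63,0,0,0,-1,0.022,0.005,0.65,0,0,0,-1,0.022,0.005,0.66,0,0,0,-1,0.022,0.005,0.67,0,0,0,-1,0.022,0.005,0.68,0,0,0,-1,0.022,0.005,0.69,0,0,0,-1,0.022,0.005,0.69,0,0,0,-1,0.022,0.005,0.69,0,0,0,-1],
)

```text
time_s: 19.35
ee_pos: [0.6178, -0.049, 0.0551]
eef_rot: [0.0, 0.673, 0.739, 0.0]
contact_force: [-2.1, -1.0, 10.2]
width: 0.0188
gripper_force: 35.0
```

Request:
step_arm(
  steps=[0,0,0.01,0,0,0,-1,0,0,0.015,0,0,0,-1,0,0,0.015,0,0,0,-1,0,0,0.015,0,0,0,-1],
)

```text
time_s: 19.75
ee_pos: [0.6178, -0.049, 0.055]
eef_rot: [0.0, 0.673, 0.739, 0.001]
contact_force: [-7.9, 0.0, 25.4]
width: 0.0188
gripper_force: 35.0
```

Bottomed out flat. Release and go up, then back to blank2 at (388,-323).

Request:
step_arm(
  steps=[0,0,-0.02,0,0,0,-1,0,0,-0.02,0,0,0,1,0,0,-0.02,0,0,0,1,0,0,-0.02,0,0,0,1,0,0,-0.02,0,0,0,1,0,0,-0.02,0,0,0,1,0,0,-0.2,0,0,0,1,0,0,-0.6,0,0,0,1,0,0,-1,0,0,0,1,0,0,-1,0,0,0,1],
)

```text
time_s: 20.75
ee_pos: [0.6202, -0.0498, 0.1579]
eef_rot: [0.003, 0.673, 0.739, 0.003]
contact_force: [0.3, -0.2, -0.0]
width: 0.0861
gripper_force: 0.0
```

Request:
step_arm(
  steps=[-0.85,-0.75,0,0,0,0,1,-0.85,-0.75,0,0,0,0,1,-0.85,-0.75,0,0,0,0,1,-0.85,-0.75,0,0,0,0,1,-0.85,-0.75,0,0,0,0,1],
)

```text
time_s: 21.25
ee_pos: [0.5509, -0.1397, 0.1525]
eef_rot: [-0.0, 0.673, 0.74, 0.0]
contact_force: [0.6, 0.7, 1.0]
width: 0.0915
gripper_force: 0.0
```

Request:
step_arm(
  steps=[-0.85,-0.75,0,0,0,0,1,-0.85,-0.75,0,0,0,0,1,-0.85,-0.75,0,0,0,0,1,-0.85,-0.75,0,0,0,0,1,-0.85,-0.75,0,0,0,0,1],
)

```text
time_s: 21.75
ee_pos: [0.4852, -0.2305, 0.1525]
eef_rot: [-0.0, 0.672, 0.74, 0.0]
contact_force: [1.1, -0.4, 0.1]
width: 0.0918
gripper_force: 0.0
```

```bash
python3 - <<'E'
from h import *
s,p,r=pose(); im=optics.capture("wrist")[:,:,::-1].copy(); cv2.imwrite("pics/w9.png",im); t=optics.capture("top")[:,:,::-1]; cv2.imwrite("pics/top2.png",t)
cv2.imwrite("pics/c2.png",np.hstack([cv2.resize(t[140:310,180:430],None,fx=1.6,fy=1.6),cv2.resize(im,None,fx=.7,fy=.7)[:272]])); print(p,s["q"],move(p,r,[.388,-.3230,.13],np.radians(67.8))[:2])
E
```

```text
[ 0.48519682 -0.23047679  0.15245158] [-0.15429957  0.44097872  0.68495785  1.9321444  -0.35572726  0.89094892
  0.807197  ] (array([-0.828, -1.056,  0.223]), array([ 4.000e-04, -3.000e-04, -5.438e-01]))
```

View pics/c2.png

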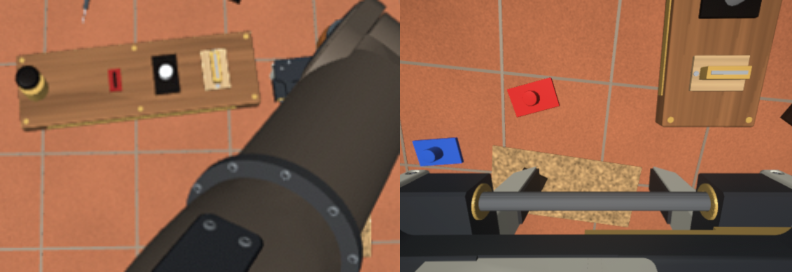

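Slots 0 and 1 are covered squarely and blank2 still shows on the mat beside the left finger. Moving over blank2.

Request:
step_arm(
  steps=[-0.83,-1,0.2,0,0,-0.544,1,-0.83,-1,0.2,0,0,-0.544,1,-0.83,-1,0.2,0,0,-0.544,1,-0.83,-1,0.2,0,0,-0.544,1,-0.83,-1,0.2,0,0,-0.544,1,-0.83,-1,0.2,0,0,-0.544,1,-0.83,-1,0.2,0,0,-0.544,1,-0.83,-1,0.2,0,0,-0.544,1,-0.83,-1,0.2,0,0,-0.544,1,-0.83,-1,0.2,0,0,-0.544,1,-0.83,-1,0.2,0,0,-0.544,1,-0.83,-1,0.2,0,0,-0.544,1],
)

```text
time_s: 23.05
ee_pos: [0.3923, -0.3238, 0.1326]
eef_rot: [-0.0, 0.193, 0.981, 0.0]
contact_force: [-0.2, -0.2, 0.1]
width: 0.0919
gripper_force: 0.0
```

```bash
python3 - <<'E'
from h import *
s,p,r=pose(); m=optics.camera_model("wrist");im=optics.capture("wrist")[:,:,::-1].copy(); cv2.imwrite("pics/w10.png",im)
H,S,V=cv2.split(cv2.cvtColor(im,cv2.COLOR_BGR2HSV)); print(p,s["q"])
for b in blobs(((V>140)&(S<60)).astype(np.uint8)[:250],60,3000): print("white",len(b),b.mean(0),fit(m,b,.027))
print(w2px(m,[[.3885,-.3232,.027]]),move(p,r,[.388,-.3230,.0225],np.radians(67.8))[:2])
k=(V<60).astype(np.uint8);k[248:]=0
for b in blobs(k,200,9000): print("black",len(b),b.mean(0),fit(m,b,.009))
E
```

```text
[ 0.39230048 -0.32377555  0.13262533] [ 0.28569877  0.38103294  0.39127993  2.0037544  -0.20029111  0.79344092
  1.9746549 ]
white 83 [157.53012048   5.61445783] [ 212.2 -348.2  212.4 -348.    22.4    2.2  -89.7]
white 66 [425.24242424  16.37878788] [ 295.1 -165.4  295.1 -165.3   23.1    1.8   -0. ]
white 122 [116.31147541  25.71311475] [ 212.3 -385.7  212.3 -383.3   36.1    2.1   89.4]
white 408 [277.72794118 202.92156863] [ 387.  -323.   387.3 -322.9   21.3   18.8  -22.3]
white 180 [177.94444444 245.5       ] [ 391.  -425.4  390.  -424.5   33.1    8.2   83.4]
white 170 [377.22941176 245.55882353] [ 462.  -252.7  460.5 -252.8   32.2    7.8   50.6]
white 63 [ 21.19047619 244.57142857] [ 335.2 -557.6  334.2 -557.4   19.6    5.    67.6]
[[277.97282481 204.2233996 ]] (array([ 0.043, -0.009,  1.101]), array([ 0.    , -0.0001, -0.0008]))
black 2028 [277.45414201 197.73224852] [ 388.  -323.5  387.  -323.1   61.9   38.3   67.7]
```

Request:
step_arm(
  steps=[0.045,-0.009,0.4,0,0,0,1,0.045,-0.009,0.7,0,0,0,1,0.045,-0.009,0.9,0,0,0,1,0.045,-0.009,0.9,0,0,0,1,0.045,-0.009,0.9,0,0,0,1,0.045,-0.009,0.9,0,0,0,1],
)

```text
time_s: 23.7
ee_pos: [0.3882, -0.3238, 0.0439]
eef_rot: [0.001, 0.193, 0.981, -0.0]
contact_force: [0.7, -0.1, 0.9]
width: 0.0919
gripper_force: 0.0
```

Request:
step_arm(
  steps=[0,0,0.1,0,0,0,1,0,0,0.2,0,0,0,1,0,0,0.2,0,0,0,1,0,0,0.2,0,0,0,1],
)

```text
time_s: 24.1
ee_pos: [0.3872, -0.323, 0.0224]
eef_rot: [-0.0, 0.193, 0.981, 0.0]
contact_force: [0.4, 0.8, -0.3]
width: 0.0916
gripper_force: 0.0
```

Request:
step_arm(
  steps=[0,0,0,0,0,0,-1,0,0,0,0,0,0,-1,0,0,0,0,0,0,-1,0,0,0,0,0,0,-1,0,0,0,0,0,0,-1,0,0,0,0,0,0,-1,0,0,0,0,0,0,-1,0,0,0,0,0,0,-1,0,0,0,0,0,0,-1,0,0,0,0,0,0,-1,0,0,0,0,0,0,-1,0,0,0,0,0,0,-1],
  force=35,
)

```text
time_s: 25.3
ee_pos: [0.3876, -0.3231, 0.0227]
eef_rot: [0.0, 0.193, 0.981, 0.0]
contact_force: [0.3, -0.4, 0.2]
width: 0.019
gripper_force: 35.0
```

Request:
step_arm(
  steps=[0,0,-0.3,0,0,0,-1,0,0,-0.6,0,0,0,-1,0,0,-0.9,0,0,0,-1,0,0,-1,0,0,0,-1,0,0,-1,0,0,0,-1,0,0,-1,0,0,0,-1],
)

```text
time_s: 25.9
ee_pos: [0.3872, -0.3227, 0.1219]
eef_rot: [-0.0, 0.193, 0.981, 0.0]
contact_force: [0.6, -0.4, -0.7]
width: 0.0188
gripper_force: 35.0
```

```bash
python3 - <<'E'
from held import *
im,p,r,s=held(.0195,60); print(p,s["width"])
E
```

```text
edge x mm [19.9 19.9 19.9 19.9 19.9 19.9 19.9 19.9 19.9 19.3 19.3] slope deg -0.5364755181711606 expect 20
cols 225 331 expect [227.68879632 331.58205259]
[ 0.38724706 -0.32273532  0.12189479] 0.018814479292771247
```

Request:
step_arm(
  steps=[0,1,0,0,0,0.544,-1,0,1,0,0,0,0.544,-1,0,1,0,0,0,0.544,-1,0,1,0,0,0,0.544,-1,0,1,0,0,0,0.544,-1,0,1,0,0,0,0.544,-1,0,1,0,0,0,0.544,-1,0,1,0,0,0,0.544,-1,0,1,0,0,0,0.544,-1,0,1,0,0,0,0.544,-1,0,1,0,0,0,0.544,-1],
)

```text
time_s: 27.05
ee_pos: [0.4251, -0.2306, 0.1223]
eef_rot: [-0.0, 0.673, 0.74, -0.0]
contact_force: [-0.9, -0.1, -0.1]
width: 0.0188
gripper_force: 35.0
```

Request:
step_arm(
  steps=[0.8,0.695,0,0,0,0,-1,0.8,0.695,0,0,0,0,-1,0.8,0.695,0,0,0,0,-1,0.8,0.695,0,0,0,0,-1],
)

```text
time_s: 27.45
ee_pos: [0.488, -0.1428, 0.1224]
eef_rot: [-0.0, 0.671, 0.741, -0.0]
contact_force: [-0.1, 0.5, -0.4]
width: 0.019
gripper_force: 35.0
```

Request:
step_arm(
  steps=[0.8,0.695,0,0,0,0,-1,0.8,0.695,0,0,0,0,-1,0.8,0.695,0,0,0,0,-1,0.8,0.695,0,0,0,0,-1],
)

```text
time_s: 27.85
ee_pos: [0.5489, -0.0582, 0.1224]
eef_rot: [0.0, 0.672, 0.74, -0.0]
contact_force: [0.2, 0.2, -0.5]
width: 0.0191
gripper_force: 35.0
```

Request:
step_arm(
  steps=[0.8,0.695,0,0,0,0,-1,0.8,0.695,0,0,0,0,-1,0.8,0.695,0,0,0,0,-1,0.8,0.695,0,0,0,0,-1,0.8,0.695,0,0,0,0,-1,0.8,0.695,0,0,0,0,-1,0.8,0.695,0,0,0,0,-1,0.8,0.695,0,0,0,0,-1],
)

```text
time_s: 28.65
ee_pos: [0.6102, 0.0268, 0.1229]
eef_rot: [-0.0, 0.674, 0.739, 0.0]
contact_force: [0.4, -0.9, -1.0]
width: 0.0188
gripper_force: 35.0
```

```bash
python3 - <<'E'
from held import *
im,p,r,s=held(.0195,60); print(p)
print(move(p,r,[.6096,.0294,.0547],np.radians(5.4))[:2])
E
```

```text
edge x mm [19.5 19.5 19.5 19.5 24.3 24.3 24.3 19.5 19.5 19.5 19.5] slope deg -0.016844752505851244 expect 20
cols 224 331 expect [224.74218601 328.72010857]
[0.61017565 0.02683266 0.12294879]
(array([ 0.026, -0.003,  0.682]), array([ 0.    , -0.    , -0.0009]))
```

Request:
step_arm(
  steps=[0.024,-0.008,0.3,0,0,0,-1,0.024,-0.008,0.5,0,0,0,-1,0.024,-0.008,0.58,0,0,0,-1,0.024,-0.008,0.61,0,0,0,-1,0.024,-0.008,0.63,0,0,0,-1,0.024,-0.008,0.65,0,0,0,-1,0.024,-0.008,0.66,0,0,0,-1,0.024,-0.008,0.67,0,0,0,-1,0.024,-0.008,0.68,0,0,0,-1,0.024,-0.008,0.688,0,0,0,-1,0.024,-0.008,0.688,0,0,0,-1,0.024,-0.008,0.688,0,0,0,-1],
)

```text
time_s: 29.9
ee_pos: [0.61, 0.0299, 0.0547]
eef_rot: [0.0, 0.673, 0.739, 0.0]
contact_force: [-2.3, -1.7, 10.0]
width: 0.0191
gripper_force: 35.0
```

Request:
step_arm(
  steps=[0,0,0.01,0,0,0,-1,0,0,0.01,0,0,0,-1,0,0,0.01,0,0,0,-1,0,0,0.01,0,0,0,-1],
)

```text
time_s: 30.3
ee_pos: [0.61, 0.0299, 0.0546]
eef_rot: [0.0, 0.673, 0.739, 0.001]
contact_force: [-6.6, -0.5, 19.5]
width: 0.0189
gripper_force: 35.0
```

Request:
step_arm(
  steps=[0,0,-0.018,0,0,0,-1,0,0,-0.018,0,0,0,1,0,0,-0.018,0,0,0,1,0,0,-0.018,0,0,0,1,0,0,-0.018,0,0,0,1,0,0,-0.018,0,0,0,1,0,0,-0.2,0,0,0,1,0,0,-0.6,0,0,0,1,0,0,-1,0,0,0,1,0,0,-1,0,0,0,1],
)

```text
time_s: 31.3
ee_pos: [0.6126, 0.0295, 0.158]
eef_rot: [0.003, 0.673, 0.739, 0.003]
contact_force: [0.6, -0.0, -0.1]
width: 0.0863
gripper_force: 0.0
```

Request:
step_arm(
  steps=[0,0,-0.6,0,0,0,0.5,0,0,-0.6,0,0,0,-1,0,0,-0.6,0,0,0,-1,0,0,-0.6,0,0,0,-1,0,0,-0.6,0,0,0,-1],
)

```text
time_s: 31.8
ee_pos: [0.6086, 0.0304, 0.2112]
eef_rot: [-0.001, 0.673, 0.74, -0.001]
contact_force: [-1.1, -0.6, 1.3]
width: 0.0558
gripper_force: 0.0
```

```bash
python3 - <<'E'
from h import *
s,p,r=pose(); m=optics.camera_model("wrist");im=optics.capture("wrist")[:,:,::-1].copy(); cv2.imwrite("pics/w11.png",im)
H,S,V=cv2.split(cv2.cvtColor(im,cv2.COLOR_BGR2HSV)); print(p)
e=w2px(m,[[.598,.154,.114]])[0]; print(e,move(p,r,[.598,.154,.14],np.radians(5.4))[:2])
k=(V<60).astype(np.uint8);k[245:]=0
for b in blobs(k,200,9000): print("black",len(b),b.mean(0),fit(m,b,.114))
m=optics.camera_model("top");t=cv2.imread("pics/top0.png");k=np.zeros(t.shape[:2],np.uint8);k[170:210,180:215]=(t.max(2)<50)[170:210,180:215]
for b in blobs(k,30): print("top",len(b),b.mean(0),fit(m,b,.114))
t=optics.capture("top")[:,:,::-1]; cv2.imwrite("pics/c3.png",np.hstack([cv2.resize(t[140:310,180:430],None,fx=1.6,fy=1.6),cv2.resize(im,None,fx=.7,fy=.7)[:272]]))
E
```

```text
[0.60857717 0.03037636 0.21123253]
[278.58344902  52.31225166] (array([1.241, 0.013, 0.712]), array([-0.0013, -0.    , -0.0001]))
black 1748 [279.74485126  55.59782609] [598.5 152.5 599.1 151.9  35.2  34.8 -84.6]
black 1452 [278.98209366 191.88705234] [608.7  46.4 608.5  47.1  47.2  28.9   5.4]
top 169 [196.81065089 187.90532544] [594.8 153.  594.8 152.9  33.4  33.2  18. ]
```

View pics/c3.png

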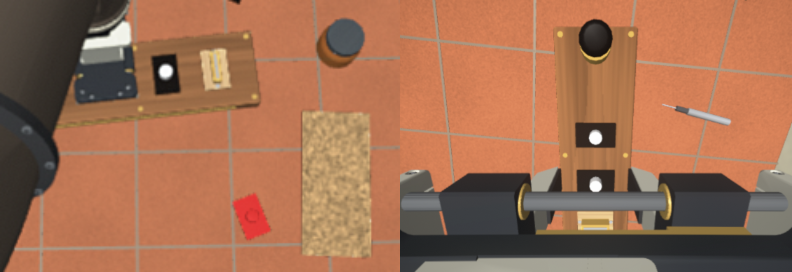

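All three slots are covered, and the plunger head is at about (0.598, 0.153). I'll move above it with the fingers shut, then re-check the slots before pressing.

Request:
step_arm(
  steps=[0.62,0.005,0,0,0,0,-1,0.62,0.005,0,0,0,0,-1,0.62,0.005,0,0,0,0,-1,0.62,0.005,0,0,0,0,-1],
)

```text
time_s: 32.3
ee_pos: [0.6039, 0.0917, 0.2123]
eef_rot: [-0.0, 0.673, 0.74, -0.001]
contact_force: [-0.7, -0.7, -0.1]
width: 0.0153
gripper_force: 0.0
```

Request:
step_arm(
  steps=[0.62,0.005,0.4,0,0,0,-1,0.62,0.005,0.4,0,0,0,-1,0.62,0.005,0.5,0,0,0,-1,0.62,0.005,0.6,0,0,0,-1,0.62,0.005,0.6,0,0,0,-1,0.62,0.005,0.6,0,0,0,-1,0.62,0.005,0.6,0,0,0,-1],
)

```text
time_s: 33.0
ee_pos: [0.5995, 0.1526, 0.1537]
eef_rot: [0.0, 0.674, 0.739, 0.0]
contact_force: [0.3, 0.9, -0.3]
width: 0.0002
gripper_force: 0.0
```

```bash
python3 - <<'E'
from h import *
s,p,r=pose(); print(p,s["width"]); t=optics.capture("top")[:,:,::-1]; b=optics.capture("side")[:,:,::-1]; cv2.imwrite("pics/c4.png",np.hstack([cv2.resize(t[140:310,170:350],None,fx=2,fy=2),cv2.resize(b[120:290,200:400],None,fx=2,fy=2)]))
print(move(p,r,[.5975,.1535,.125],np.radians(5.4))[:2])
E
```

```text
[0.59950878 0.15263803 0.15370217] 0.00020963214349142866
(array([ 0.01 , -0.02 ,  0.287]), array([ 0.0006,  0.    , -0.0009]))
```

View pics/c4.png

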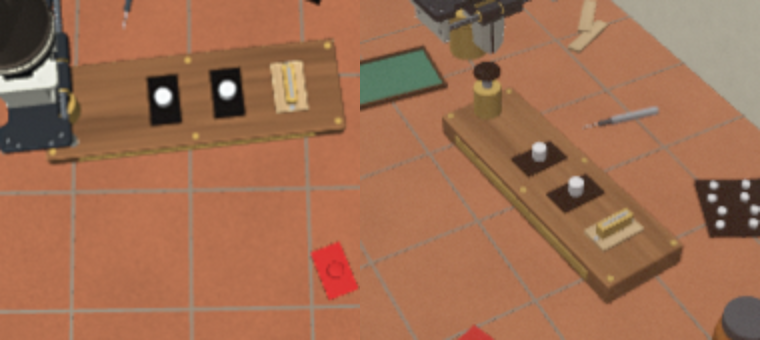

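All three slots are still squarely covered: two blanks and the reed, all flat. Now I'll press the plunger and hold it.

Request:
step_arm(
  steps=[0.005,-0.015,0.2,0,0,0,-1,0.005,-0.015,0.26,0,0,0,-1,0.005,-0.015,0.3,0,0,0,-1,0.005,-0.015,0.34,0,0,0,-1,0.005,-0.015,0.38,0,0,0,-1,0.005,-0.015,0.42,0,0,0,-1,0.005,-0.015,0.45,0,0,0,-1,0.005,-0.015,0.475,0,0,0,-1,0.005,-0.015,0.49,0,0,0,-1,0.005,-0.015,0.49,0,0,0,-1,0.005,-0.015,0.49,0,0,0,-1],
)

```text
time_s: 34.2
ee_pos: [0.5972, 0.154, 0.1051]
eef_rot: [-0.0, 0.673, 0.739, 0.0]
contact_force: [-5.7, -1.0, 10.8]
width: 0.0005
gripper_force: 5.7
```

Request:
step_arm(
  steps=[0,0,0.006,0,0,0,-1,0,0,0.012,0,0,0,-1,0,0,0.012,0,0,0,-1,0,0,0.012,0,0,0,-1],
)

```text
time_s: 34.6
ee_pos: [0.5973, 0.154, 0.1049]
eef_rot: [-0.0, 0.673, 0.739, 0.001]
contact_force: [-9.2, -1.3, 21.0]
width: 0.0005
gripper_force: 10.5
```

At the stop: the force rose to 21 N with no further travel. Hold for 1.6 s, then rise.

Request:
step_arm(
  steps=[0,0,0.003,0,0,0,-1,0,0,0.003,0,0,0,-1,0,0,0.003,0,0,0,-1,0,0,0.003,0,0,0,-1,0,0,0.003,0,0,0,-1,0,0,0.003,0,0,0,-1,0,0,0.003,0,0,0,-1,0,0,0.003,0,0,0,-1,0,0,0.003,0,0,0,-1,0,0,0.003,0,0,0,-1,0,0,0.003,0,0,0,-1,0,0,0.003,0,0,0,-1,0,0,0.003,0,0,0,-1,0,0,0.003,0,0,0,-1,0,0,0.003,0,0,0,-1,0,0,0.003,0,0,0,-1],
)

```text
time_s: 36.2
ee_pos: [0.5973, 0.154, 0.1048]
eef_rot: [-0.001, 0.673, 0.739, 0.001]
contact_force: [-11.1, -0.4, 23.4]
width: 0.0002
gripper_force: 11.8
```

Request:
step_arm(
  steps=[0,0,-0.1,0,0,0,-1,0,0,-0.3,0,0,0,-1,0,0,-0.7,0,0,0,-1,0,0,-1,0,0,0,-1,0,0,-1,0,0,0,-1],
)

```text
time_s: 36.7
ee_pos: [0.6002, 0.1539, 0.2073]
eef_rot: [0.002, 0.673, 0.739, 0.003]
contact_force: [0.3, -0.1, 0.2]
width: 0.0005
gripper_force: 0.0
```

Request:
step_arm(
  steps=[-1,0,0,0,0,0,1,-1,0,0,0,0,0,1,-1,0,0,0,0,0,1,-1,0,0,0,0,0,1],
)

```text
time_s: 37.1
ee_pos: [0.6068, 0.0525, 0.2025]
eef_rot: [0.0, 0.675, 0.738, 0.0]
contact_force: [-0.2, 1.6, 0.4]
width: 0.0274
gripper_force: 0.0
```

Request:
step_arm(
  steps=[-1,0,0,0,0,0,1,-1,0,0,0,0,0,1,-1,0,0,0,0,0,1,-1,0,0,0,0,0,1],
)

```text
time_s: 37.5
ee_pos: [0.6162, -0.0455, 0.2022]
eef_rot: [-0.0, 0.674, 0.739, 0.0]
contact_force: [0.3, 1.2, -0.4]
width: 0.0597
gripper_force: 0.0
```

Request:
step_arm(
  steps=[-0.85,0,0.4,0,0,0,1,-0.85,0,0.4,0,0,0,1,-0.85,0,0.4,0,0,0,1,-0.85,0,0.6,0,0,0,1,-0.85,0,0.6,0,0,0,1,-0.85,0,0.6,0,0,0,1,-0.85,0,0.6,0,0,0,1],
)

```text
time_s: 38.2
ee_pos: [0.6247, -0.1284, 0.1431]
eef_rot: [0.0, 0.672, 0.74, 0.0]
contact_force: [-0.2, 1.1, -0.4]
width: 0.0919
gripper_force: 0.0
```

```bash
python3 - <<'E'
from h import *
s,p,r=pose(); m=optics.camera_model("wrist");im=optics.capture("wrist")[:,:,::-1].copy(); b=optics.capture("side")[:,:,::-1]
cv2.imwrite("pics/c5.png",np.hstack([cv2.resize(im,None,fx=.7,fy=.7)[:272],cv2.resize(b[120:290,200:450],None,fx=1.6,fy=1.6)]))
print(p,s["time_s"],w2px(m,[[.6243,-.1294,.041]]),move(p,r,[.6243,-.1294,.0545],np.radians(5.4))[:2])
E
```

```text
[ 0.62468618 -0.12835608  0.14314595] 38.2 [[276.31143552 210.13667986]] (array([-0.01 , -0.006,  0.886]), array([ 0.0004, -0.0001,  0.0007]))
```

View pics/c5.png

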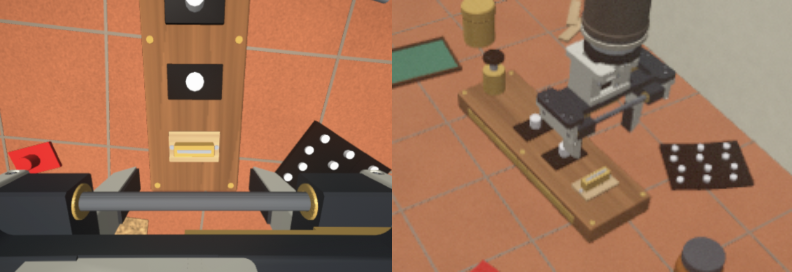

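The reed is centred under the gripper at wrist (193,149 in the crop), and the blanks are undisturbed. Pick up the reed.

Request:
step_arm(
  steps=[-0.01,-0.006,0.4,0,0,0,1,-0.01,-0.006,0.7,0,0,0,1,-0.01,-0.006,0.82,0,0,0,1,-0.01,-0.006,0.88,0,0,0,1,-0.01,-0.006,0.88,0,0,0,1,-0.01,-0.006,0.88,0,0,0,1,-0.01,-0.006,0.88,0,0,0,-1,-0.01,-0.006,0.88,0,0,0,-1,-0.01,-0.006,0.88,0,0,0,-1,-0.01,-0.006,0.88,0,0,0,-1,-0.01,-0.006,0.88,0,0,0,-1,-0.01,-0.006,0.88,0,0,0,-1,-0.01,-0.006,0.88,0,0,0,-1,-0.01,-0.006,0.88,0,0,0,-1],
  force=25,
)

```text
time_s: 39.7
ee_pos: [0.6236, -0.1307, 0.0544]
eef_rot: [-0.0, 0.673, 0.74, 0.0]
contact_force: [0.6, 0.1, 0.5]
width: 0.0479
gripper_force: 25.0
```

Request:
step_arm(
  steps=[0,0,-0.3,0,0,0,-1,0,0,-0.6,0,0,0,-1,0,0,-0.9,0,0,0,-1,0,0,-1,0,0,0,-1,0,0,-1,0,0,0,-1],
)

```text
time_s: 40.2
ee_pos: [0.6243, -0.1309, 0.1556]
eef_rot: [0.001, 0.673, 0.74, 0.001]
contact_force: [-0.3, -0.7, -0.4]
width: 0.0477
gripper_force: 25.0
```

```bash
python3 - <<'E'
from h import *
s,p,r=pose(); print(p,s["width"],s["gripper_force"],s["q"],move(p,r,[.478,.338,.12],np.radians(84.2))[:2])
E
```

```text
[ 0.6243014  -0.13090516  0.15559284] 0.04773277964150923 25.00006377696991 [-0.30502796  0.59399836  0.66476597  1.67705275 -0.41932237  1.0147437
  0.59522894] (array([ 4.806, -1.017,  0.352]), array([ 0.0009,  0.001 , -0.6878]))
```

Request:
step_arm(
  steps=[0.96,-0.3,0,0,0,0,-1,0.96,-0.3,0,0,0,0,-1,0.96,-0.3,0,0,0,0,-1,0.96,-0.3,0,0,0,0,-1],
)

```text
time_s: 40.6
ee_pos: [0.5836, -0.0359, 0.1528]
eef_rot: [-0.001, 0.672, 0.741, -0.001]
contact_force: [0.9, -0.9, 0.2]
width: 0.0476
gripper_force: 25.0
```

Request:
step_arm(
  steps=[0.96,-0.3,0,0,0,0,-1,0.96,-0.3,0,0,0,0,-1,0.96,-0.3,0,0,0,0,-1,0.96,-0.3,0,0,0,0,-1],
)

```text
time_s: 41.0
ee_pos: [0.5456, 0.055, 0.1537]
eef_rot: [-0.0, 0.673, 0.74, -0.001]
contact_force: [0.0, 0.2, -0.3]
width: 0.0474
gripper_force: 25.0
```

Request:
step_arm(
  steps=[0.96,-0.3,0,0,0,0,-1,0.96,-0.3,0,0,0,0,-1,0.96,-0.3,0,0,0,0,-1,0.96,-0.3,0,0,0,0,-1],
)

```text
time_s: 41.4
ee_pos: [0.5075, 0.1468, 0.1542]
eef_rot: [0.0, 0.673, 0.74, -0.0]
contact_force: [0.2, -0.8, -0.1]
width: 0.0476
gripper_force: 25.0
```

Request:
step_arm(
  steps=[0.96,-0.1,0,0,0,0,-1,0.96,-0.1,0,0,0,0,-1,0.96,-0.1,0,0,0,0,-1,0.96,-0.1,0,0,0,0,-1],
)

```text
time_s: 41.8
ee_pos: [0.4893, 0.2406, 0.1542]
eef_rot: [0.001, 0.674, 0.739, -0.0]
contact_force: [1.4, 0.0, -1.4]
width: 0.0476
gripper_force: 25.0
```

Request:
step_arm(
  steps=[0.96,0,0.3,0,0,-0.688,-1,0.96,0,0.3,0,0,-0.688,-1,0.96,0,0.3,0,0,-0.688,-1,0.96,0,0.3,0,0,-0.688,-1,0.96,0,0.3,0,0,-0.688,-1,0.96,0,0.3,0,0,-0.688,-1,0.96,0,0.3,0,0,-0.688,-1,0.96,0,0.3,0,0,-0.688,-1,0.96,0,0.3,0,0,-0.688,-1,0.96,0,0.3,0,0,-0.688,-1,0.96,0,0.3,0,0,-0.688,-1,0.96,0,0.3,0,0,-0.688,-1,0.96,0,0.3,0,0,-0.688,-1],
)

```text
time_s: 43.1
ee_pos: [0.4793, 0.3373, 0.1244]
eef_rot: [0.0, 0.052, 0.999, -0.0]
contact_force: [-0.2, -0.2, -0.5]
width: 0.0474
gripper_force: 25.0
```

```bash
python3 - <<'E'
from h import *
s,p,r=pose(); print(p,s["width"],s["gripper_force"],s["q"],move(p,r,[.478,.338,.0245],np.radians(84.2))[:2])
m=optics.camera_model("wrist");im=optics.capture("wrist")[:,:,::-1].copy(); b=optics.capture("side")[:,:,::-1]
H,S,V=cv2.split(cv2.cvtColor(im,cv2.COLOR_BGR2HSV));cor=np.array([[x,y,0] for x,y in((.11,.05),(-.11,.05),(-.11,-.05),(.11,-.05))])
c=Rn.from_euler("z",-5.8,degrees=True).apply(cor)+[.478,.338,.004]
for q in w2px(m,c): cv2.circle(im,tuple(int(v) for v in q),4,(255,0,255),1)
cv2.imwrite("pics/c6.png",np.hstack([cv2.resize(im,None,fx=.7,fy=.7)[:272],cv2.resize(b[80:250,120:370],None,fx=1.6,fy=1.6)]))
E
```

```text
[0.47929595 0.3372536  0.12438993] 0.04738614313298383 24.99998778104782 [-0.90209026  0.49463899  0.27898659  1.81764322 -0.17402778  0.85324112
  0.92695895] (array([0.014, 0.006, 0.999]), array([-0.0001,  0.0001, -0.0013]))
```

View pics/c6.png

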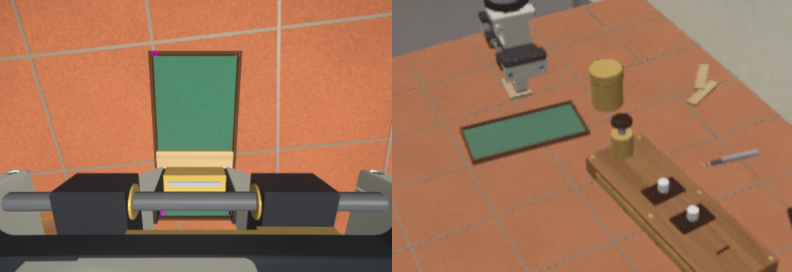

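The tray is right under the held reed, and the projected corners match. Lower, release with a partial opening, and rise.

Request:
step_arm(
  steps=[0.008,0.004,0.4,0,0,0,-1,0.008,0.004,0.7,0,0,0,-1,0.008,0.004,0.87,0,0,0,-1,0.008,0.004,0.94,0,0,0,-1,0.008,0.004,0.98,0,0,0,-1,0.008,0.004,0.995,0,0,0,-1,0.008,0.004,1,0,0,0,-1,0.008,0.004,1,0,0,0,-1],
)

```text
time_s: 44.0
ee_pos: [0.4787, 0.3386, 0.0252]
eef_rot: [0.001, 0.05, 0.999, 0.0]
contact_force: [0.1, 0.4, 0.4]
width: 0.0476
gripper_force: 25.0
```

Request:
step_arm(
  steps=[0,0,0.005,0,0,0,-1,0,0,0.005,0,0,0,-1],
)

```text
time_s: 44.2
ee_pos: [0.4784, 0.3384, 0.0243]
eef_rot: [0.0, 0.05, 0.999, 0.0]
contact_force: [-0.7, 0.2, -0.8]
width: 0.0476
gripper_force: 25.0
```

Request:
step_arm(
  steps=[0,0,0.008,0,0,0,-1,0,0,0.008,0,0,0,-1,0,0,0.005,0,0,0,0.4,0,0,0.005,0,0,0,0.4,0,0,0.005,0,0,0,0.4,0,0,0.005,0,0,0,0.4,0,0,-0.2,0,0,0,0.4,0,0,-0.6,0,0,0,0.4,0,0,-1,0,0,0,0.4,0,0,-1,0,0,0,0.4,0,0,-1,0,0,0,0.4],
)

```text
time_s: 45.3
ee_pos: [0.4786, 0.3387, 0.1248]
eef_rot: [0.001, 0.05, 0.999, 0.001]
contact_force: [0.2, -1.0, -1.6]
width: 0.0641
gripper_force: 0.0
```

Request:
step_arm(
  steps=[0,-1,-0.35,0,0,0.688,1,0,-1,-0.35,0,0,0.688,1,0,-1,-0.35,0,0,0.688,1,0,-1,-0.35,0,0,0.688,1,0,-1,-0.35,0,0,0.688,1,0,-1,-0.35,0,0,0.688,1,0,-1,-0.35,0,0,0.688,1,0,-1,-0.35,0,0,0.688,1,0,-1,-0.35,0,0,0.688,1,0,-1,-0.35,0,0,0.688,1,0,-1,-0.35,0,0,0.688,1,0,-1,-0.35,0,0,0.688,1],
)

```text
time_s: 46.5
ee_pos: [0.4679, 0.2386, 0.1584]
eef_rot: [-0.0, 0.672, 0.741, -0.0]
contact_force: [0.2, 0.5, 0.1]
width: 0.0915
gripper_force: 0.0
```

Request:
step_arm(
  steps=[-0.738,0.405,0,0,0,0,1,-0.738,0.405,0,0,0,0,1,-0.738,0.405,0,0,0,0,1,-0.738,0.405,0,0,0,0,1],
)

```text
time_s: 46.9
ee_pos: [0.5156, 0.1682, 0.1588]
eef_rot: [-0.0, 0.673, 0.739, -0.0]
contact_force: [-0.1, 0.8, -0.2]
width: 0.0919
gripper_force: 0.0
```

Request:
step_arm(
  steps=[-0.738,0.405,0,0,0,0,1,-0.738,0.405,0,0,0,0,1,-0.738,0.405,0,0,0,0,1,-0.738,0.405,0,0,0,0,1],
)

```text
time_s: 47.3
ee_pos: [0.5623, 0.1, 0.1586]
eef_rot: [-0.0, 0.673, 0.74, -0.0]
contact_force: [-0.6, 0.7, 0.3]
width: 0.0919
gripper_force: 0.0
```

Request:
step_arm(
  steps=[-0.738,0.405,0,0,0,0,1,-0.738,0.405,0,0,0,0,1,-0.738,0.405,0,0,0,0,1,-0.738,0.405,0,0,0,0,1,-0.738,0.405,0,0,0,0,1,-0.738,0.405,0,0,0,0,1,-0.738,0.405,0,0,0,0,1,-0.738,0.405,0,0,0,0,1],
)

```text
time_s: 48.1
ee_pos: [0.6096, 0.0306, 0.159]
eef_rot: [-0.0, 0.673, 0.74, 0.0]
contact_force: [-0.9, -0.4, 0.7]
width: 0.092
gripper_force: 0.0
```

```bash
python3 - <<'E'
from h import *
s,p,r=pose(); print(p,s["width"])
m=optics.camera_model("wrist");im=optics.capture("wrist")[:,:,::-1].copy(); cv2.imwrite("pics/w12.png",im)
H,S,V=cv2.split(cv2.cvtColor(im,cv2.COLOR_BGR2HSV))
for b in blobs(((V>140)&(S<60)).astype(np.uint8)[:250],100,3000): print("white",len(b),b.mean(0),fit(m,b,.059))
m=optics.camera_model("top");t=optics.capture("top")[:,:,::-1];cv2.imwrite("pics/top3.png",t);H,S,V=cv2.split(cv2.cvtColor(t,cv2.COLOR_BGR2HSV))
k=np.zeros(V.shape,np.uint8);k[160:220,220:335]=(V<45)[160:220,220:335]
for b in blobs(k,100): print("black top",len(b),fit(m,b,.041))
print(move(p,r,[.610,.0298,.0545],np.radians(5.4))[:2])
E
```

```text
[0.60964854 0.03059118 0.15897192] 0.09197152838003357
white 254 [174.36220472  60.21653543] [520.4 138.1 520.4 141.8  86.7   3.8  88.5]
white 711 [467.88748242 173.70604782] [767.3  77.7 767.5  77.5  63.9   8.4  -9.9]
white 437 [277.42562929 209.74599542] [610.1  30.7 610.   30.6  22.9  18.5 -84.6]
white 181 [178.4198895  245.39226519] [522.8 -12.2 523.6 -11.5  31.3   8.5  17.3]
white 181 [376.54143646 245.4640884 ] [704.1   4.1 703.1   5.4  32.4   7.8 -11.7]
white 114 [531.88596491 245.31578947] [842.8  18.3 842.3  19.   22.9   5.9   5.5]
black top 132 [627.9  86.6 635.1  80.5 123.5  39.3 -37.3]
black top 250 [615.8 -50.2 614.3 -50.4  60.6  35.8   5.3]
(array([-0.009,  0.003,  1.045]), array([-0.    , -0.0002,  0.0004]))
```

Request:
step_arm(
  steps=[-0.003,0.003,0.4,0,0,0,1,-0.003,0.003,0.7,0,0,0,1,-0.003,0.003,0.9,0,0,0,1,-0.003,0.003,0.9,0,0,0,1,-0.003,0.003,0.9,0,0,0,1],
)

```text
time_s: 48.7
ee_pos: [0.6104, 0.0292, 0.0693]
eef_rot: [0.0, 0.673, 0.739, -0.0]
contact_force: [0.3, -0.0, -0.5]
width: 0.092
gripper_force: 0.0
```

Request:
step_arm(
  steps=[0,0,0.08,0,0,0,1,0,0,0.135,0,0,0,1,0,0,0.135,0,0,0,1,0,0,0.135,0,0,0,-1,0,0,0.135,0,0,0,-1,0,0,0.135,0,0,0,-1,0,0,0.135,0,0,0,-1,0,0,0.135,0,0,0,-1,0,0,0.135,0,0,0,-1,0,0,0.135,0,0,0,-1,0,0,0.135,0,0,0,-1,0,0,0.135,0,0,0,-1,0,0,0.135,0,0,0,-1,0,0,0.135,0,0,0,-1],
  force=35,
)

```text
time_s: 50.1
ee_pos: [0.6102, 0.0294, 0.0554]
eef_rot: [-0.0, 0.673, 0.74, -0.0]
contact_force: [0.1, 0.7, -0.1]
width: 0.0189
gripper_force: 35.0
```

Request:
step_arm(
  steps=[0,0,-0.3,0,0,0,-1,0,0,-0.6,0,0,0,-1,0,0,-0.9,0,0,0,-1,0,0,-1,0,0,0,-1,0,0,-1,0,0,0,-1],
)

```text
time_s: 50.6
ee_pos: [0.611, 0.0295, 0.1567]
eef_rot: [0.001, 0.673, 0.74, 0.001]
contact_force: [0.2, 1.5, -1.9]
width: 0.0185
gripper_force: 35.0
```

Request:
step_arm(
  steps=[-0.81,-0.645,0,0,0,0,-1,-0.81,-0.645,0,0,0,0,-1,-0.81,-0.645,0,0,0,0,-1,-0.81,-0.645,0,0,0,0,-1],
)

```text
time_s: 51.0
ee_pos: [0.5521, -0.0585, 0.1544]
eef_rot: [-0.001, 0.674, 0.738, -0.001]
contact_force: [0.8, 1.1, -0.1]
width: 0.0194
gripper_force: 35.0
```

Request:
step_arm(
  steps=[-0.81,-0.645,0,0,0,0,-1,-0.81,-0.645,0,0,0,0,-1,-0.81,-0.645,0,0,0,0,-1,-0.81,-0.645,0,0,0,0,-1],
)

```text
time_s: 51.4
ee_pos: [0.4968, -0.144, 0.1549]
eef_rot: [-0.0, 0.674, 0.739, -0.0]
contact_force: [-0.1, 1.3, -1.8]
width: 0.0188
gripper_force: 35.0
```

Request:
step_arm(
  steps=[-0.81,-0.645,0,0,0,0,-1,-0.81,-0.645,0,0,0,0,-1,-0.81,-0.645,0,0,0,0,-1,-0.81,-0.645,0,0,0,0,-1],
)

```text
time_s: 51.8
ee_pos: [0.441, -0.2303, 0.1551]
eef_rot: [-0.0, 0.673, 0.739, 0.0]
contact_force: [-0.6, 0.6, -0.1]
width: 0.0188
gripper_force: 35.0
```

Request:
step_arm(
  steps=[-0.81,-0.645,0.4,0,0,0,-1,-0.81,-0.645,0.4,0,0,0,-1,-0.81,-0.645,0.4,0,0,0,-1,-0.81,-0.645,0.4,0,0,0,-1,-0.81,-0.645,0.4,0,0,0,-1,-0.81,-0.645,0.4,0,0,0,-1],
)

```text
time_s: 52.4
ee_pos: [0.3859, -0.3154, 0.1155]
eef_rot: [0.0, 0.672, 0.741, 0.001]
contact_force: [1.4, -0.3, -0.8]
width: 0.0188
gripper_force: 35.0
```

```bash
python3 - <<'E'
from h import *
m=optics.camera_model("top"); print(np.round(px2w(m,[[369,210],[411.5,210],[411.5,300],[369,300]],.003),3).tolist())
s,p,r=pose(); print(p,s["width"]); im=optics.capture("wrist")[:,:,::-1].copy();b=optics.capture("side")[:,:,::-1]
cv2.imwrite("pics/c7.png",np.hstack([cv2.resize(im,None,fx=.7,fy=.7)[:272],cv2.resize(b[210:380,200:450],None,fx=1.6,fy=1.6)]))
print(move(p,r,[.385,-.317,.0228],np.radians(5.4))[:2])
E
```

```text
[[0.558, -0.271, 0.003], [0.556, -0.382, 0.003], [0.327, -0.365, 0.003], [0.33, -0.258, 0.003]]
[ 0.38589602 -0.31539155  0.11554353] 0.018791557511744227
(array([-0.016, -0.011,  0.927]), array([ 0.0004, -0.0003,  0.0018]))
```

View pics/c7.png

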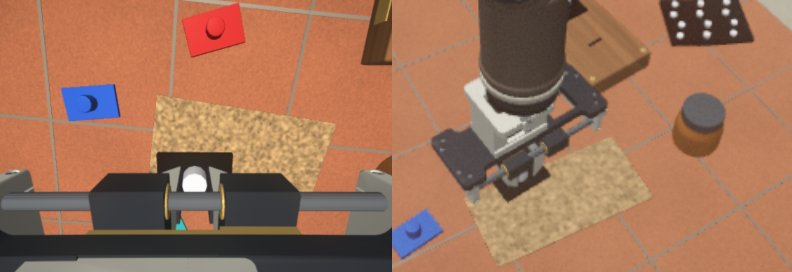

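The blank is above the near end of the mat, well inside its edges. Lower, release, and head back to slot1.

Request:
step_arm(
  steps=[-0.01,-0.01,0.4,0,0,0,-1,-0.01,-0.01,0.7,0,0,0,-1,-0.01,-0.01,0.85,0,0,0,-1,-0.01,-0.01,0.9,0,0,0,-1,-0.01,-0.01,0.92,0,0,0,-1,-0.01,-0.01,0.93,0,0,0,-1,-0.01,-0.01,0.93,0,0,0,-1,-0.01,-0.01,0.93,0,0,0,-1],
)

```text
time_s: 53.3
ee_pos: [0.3836, -0.3187, 0.0233]
eef_rot: [0.001, 0.673, 0.74, 0.0]
contact_force: [-0.2, -0.6, 4.0]
width: 0.0188
gripper_force: 35.0
```

Request:
step_arm(
  steps=[0,0,0,0,0,0,0.4,0,0,0,0,0,0,0.4,0,0,0,0,0,0,0.4,0,0,0,0,0,0,0.4,0,0,0,0,0,0,0.4,0,0,-0.2,0,0,0,0.4,0,0,-0.6,0,0,0,0.4,0,0,-1,0,0,0,0.4,0,0,-1,0,0,0,0.4,0,0,-1,0,0,0,0.4],
)

```text
time_s: 54.3
ee_pos: [0.3834, -0.3184, 0.123]
eef_rot: [0.001, 0.673, 0.74, 0.0]
contact_force: [-0.6, 0.8, -0.9]
width: 0.0643
gripper_force: 0.0
```

Request:
step_arm(
  steps=[0.815,0.855,-0.4,0,0,0,1,0.815,0.855,-0.4,0,0,0,1,0.815,0.855,-0.4,0,0,0,1,0.815,0.855,-0.4,0,0,0,1,0.815,0.855,-0.4,0,0,0,1],
)

```text
time_s: 54.8
ee_pos: [0.4597, -0.2287, 0.1612]
eef_rot: [-0.001, 0.673, 0.74, -0.001]
contact_force: [-0.9, -0.5, 0.4]
width: 0.0914
gripper_force: 0.0
```

Request:
step_arm(
  steps=[0.815,0.855,0,0,0,0,1,0.815,0.855,0,0,0,0,1,0.815,0.855,0,0,0,0,1,0.815,0.855,0,0,0,0,1,0.815,0.855,0,0,0,0,1],
)

```text
time_s: 55.3
ee_pos: [0.5363, -0.1417, 0.1616]
eef_rot: [-0.0, 0.674, 0.739, -0.001]
contact_force: [-0.6, -0.5, 0.2]
width: 0.0918
gripper_force: 0.0
```

Request:
step_arm(
  steps=[0.815,0.855,0,0,0,0,1,0.815,0.855,0,0,0,0,1,0.815,0.855,0,0,0,0,1,0.815,0.855,0,0,0,0,1,0.815,0.855,0,0,0,0,1,0.815,0.855,0,0,0,0,1,0.815,0.855,0,0,0,0,1,0.815,0.855,0,0,0,0,1],
)

```text
time_s: 56.1
ee_pos: [0.6147, -0.0522, 0.1627]
eef_rot: [0.0, 0.674, 0.739, 0.0]
contact_force: [0.1, -0.5, -0.4]
width: 0.0917
gripper_force: 0.0
```

```bash
python3 - <<'E'
from h import *
s,p,r=pose(); print(p,s["width"])
m=optics.camera_model("wrist");im=optics.capture("wrist")[:,:,::-1].copy(); cv2.imwrite("pics/w13.png",im)
H,S,V=cv2.split(cv2.cvtColor(im,cv2.COLOR_BGR2HSV))
k=((V>140)&(S<60)).astype(np.uint8);k[:,:210]=0;k[:,345:]=0;k[250:]=0
for b in blobs(k,100,3000): print("white",len(b),b.mean(0),fit(m,b,.059))
print(move(p,r,[.6175,-.0495,.055],np.radians(5.4))[:2])
E
```

```text
[ 0.61473912 -0.05215036  0.16266768] 0.09167483104189415
white 428 [280.64485981 205.56542056] [617.3 -49.2 617.7 -49.1  22.1  19.3 -57. ]
(array([0.024, 0.03 , 1.077]), array([ 0.0001, -0.    , -0.0011]))
```

Request:
step_arm(
  steps=[0.024,0.026,0.4,0,0,0,1,0.024,0.026,0.75,0,0,0,1,0.024,0.026,0.95,0,0,0,1,0.024,0.026,0.95,0,0,0,1,0.024,0.026,0.95,0,0,0,1],
)

```text
time_s: 56.65
ee_pos: [0.6178, -0.0487, 0.068]
eef_rot: [0.0, 0.673, 0.739, -0.0]
contact_force: [0.5, -0.1, 0.5]
width: 0.092
gripper_force: 0.0
```

Request:
step_arm(
  steps=[0,0,0.08,0,0,0,1,0,0,0.12,0,0,0,1,0,0,0.12,0,0,0,1,0,0,0.12,0,0,0,-1,0,0,0.12,0,0,0,-1,0,0,0.12,0,0,0,-1,0,0,0.12,0,0,0,-1,0,0,0.12,0,0,0,-1,0,0,0.12,0,0,0,-1,0,0,0.12,0,0,0,-1,0,0,0.12,0,0,0,-1,0,0,0.12,0,0,0,-1,0,0,0.12,0,0,0,-1,0,0,0.12,0,0,0,-1],
  force=35,
)

```text
time_s: 58.05
ee_pos: [0.6176, -0.0483, 0.0554]
eef_rot: [-0.0, 0.673, 0.74, -0.0]
contact_force: [0.4, 0.8, -0.3]
width: 0.0189
gripper_force: 35.0
```

Request:
step_arm(
  steps=[0,0,-0.3,0,0,0,-1,0,0,-0.6,0,0,0,-1,0,0,-0.9,0,0,0,-1,0,0,-1,0,0,0,-1,0,0,-1,0,0,0,-1],
)

```text
time_s: 58.55
ee_pos: [0.6184, -0.0484, 0.1566]
eef_rot: [0.001, 0.673, 0.74, 0.001]
contact_force: [-0.2, 0.5, -0.4]
width: 0.0191
gripper_force: 35.0
```

Request:
step_arm(
  steps=[-0.858,-0.475,0,0,0,0,-1,-0.858,-0.475,0,0,0,0,-1,-0.858,-0.475,0,0,0,0,-1,-0.858,-0.475,0,0,0,0,-1],
)

```text
time_s: 58.95
ee_pos: [0.577, -0.1394, 0.1541]
eef_rot: [-0.001, 0.674, 0.738, -0.001]
contact_force: [0.4, 2.2, -1.4]
width: 0.0185
gripper_force: 35.0
```

Request:
step_arm(
  steps=[-0.858,-0.475,0,0,0,0,-1,-0.858,-0.475,0,0,0,0,-1,-0.858,-0.475,0,0,0,0,-1,-0.858,-0.475,0,0,0,0,-1],
)

```text
time_s: 59.35
ee_pos: [0.5388, -0.2281, 0.1545]
eef_rot: [-0.001, 0.674, 0.739, -0.0]
contact_force: [-0.2, 1.0, -0.9]
width: 0.0189
gripper_force: 35.0
```

Request:
step_arm(
  steps=[-0.858,-0.475,0.4,0,0,0,-1,-0.858,-0.475,0.4,0,0,0,-1,-0.858,-0.475,0.4,0,0,0,-1,-0.858,-0.475,0.4,0,0,0,-1,-0.858,-0.475,0.4,0,0,0,-1,-0.858,-0.475,0.4,0,0,0,-1],
)

```text
time_s: 59.95
ee_pos: [0.5016, -0.3156, 0.1154]
eef_rot: [-0.0, 0.672, 0.741, 0.001]
contact_force: [-0.9, -0.2, -0.2]
width: 0.0187
gripper_force: 35.0
```

```bash
python3 - <<'E'
from h import *
s,p,r=pose(); print(p,s["width"],move(p,r,[.5,-.319,.0228],np.radians(5.4))[:2])
m=optics.camera_model("wrist"); im=optics.capture("wrist")[:,:,::-1].copy();cv2.imwrite("pics/w14.png",im)
E
```

```text
[ 0.50157808 -0.31557847  0.1153736 ] 0.01874260632474487 (array([-0.033, -0.02 ,  0.926]), array([ 0.0003, -0.0005,  0.0016]))
```

Request:
step_arm(
  steps=[-0.03,-0.01,0.4,0,0,0,-1,-0.03,-0.01,0.7,0,0,0,-1,-0.03,-0.01,0.85,0,0,0,-1,-0.03,-0.01,0.9,0,0,0,-1,-0.03,-0.01,0.92,0,0,0,-1,-0.03,-0.01,0.927,0,0,0,-1,-0.03,-0.01,0.927,0,0,0,-1,-0.03,-0.01,0.927,0,0,0,-1],
)

```text
time_s: 60.8
ee_pos: [0.4997, -0.3213, 0.0236]
eef_rot: [0.001, 0.673, 0.74, 0.0]
contact_force: [-0.8, 0.6, 0.1]
width: 0.0186
gripper_force: 35.0
```

Request:
step_arm(
  steps=[0,0,0,0,0,0,0.4,0,0,0,0,0,0,0.4,0,0,0,0,0,0,0.4,0,0,0,0,0,0,0.4,0,0,0,0,0,0,0.4,0,0,-0.2,0,0,0,0.4,0,0,-0.6,0,0,0,0.4,0,0,-1,0,0,0,0.4,0,0,-1,0,0,0,0.4],
)

```text
time_s: 61.7
ee_pos: [0.5014, -0.3233, 0.1277]
eef_rot: [0.004, 0.673, 0.739, 0.001]
contact_force: [0.6, -0.8, -0.3]
width: 0.0648
gripper_force: 0.0
```

Request:
step_arm(
  steps=[1,-0.2,-0.8,0,0,0,0.4,1,-0.2,-0.8,0,0,0,0.4,1,-0.2,-0.8,0,0,0,0.4,1,-0.2,-0.8,0,0,0,0.4,1,-0.2,-0.8,0,0,0,0.4],
)

```text
time_s: 62.2
ee_pos: [0.4702, -0.2228, 0.2028]
eef_rot: [0.0, 0.673, 0.74, 0.0]
contact_force: [0.0, 0.2, -1.4]
width: 0.064
gripper_force: 0.0
```

Request:
step_arm(
  steps=[1,-0.2,0,0,0,0,0.4,1,-0.2,0,0,0,0,0.4,1,-0.2,0,0,0,0,0.4,1,-0.2,0,0,0,0,0.4,1,-0.2,0,0,0,0,0.4],
)

```text
time_s: 62.7
ee_pos: [0.4409, -0.1271, 0.2025]
eef_rot: [0.0, 0.674, 0.739, -0.0]
contact_force: [-0.5, 0.1, 0.4]
width: 0.0643
gripper_force: 0.0
```

Request:
step_arm(
  steps=[1,-0.2,0,0,0,0,0.4,1,-0.2,0,0,0,0,0.4,1,-0.2,0,0,0,0,0.4,1,-0.2,0,0,0,0,0.4,1,-0.2,0,0,0,0,0.4],
)

```text
time_s: 63.2
ee_pos: [0.412, -0.0298, 0.2028]
eef_rot: [0.001, 0.674, 0.739, -0.0]
contact_force: [0.4, 0.1, -0.1]
width: 0.0644
gripper_force: 0.0
```

```bash
python3 - <<'E'
from h import *
t=optics.capture("top")[:,:,::-1]; cv2.imwrite("pics/top4.png",cv2.resize(t[60:340,80:480],None,fx=2,fy=2))
E
```

```text
(no output)
```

View pics/top4.png

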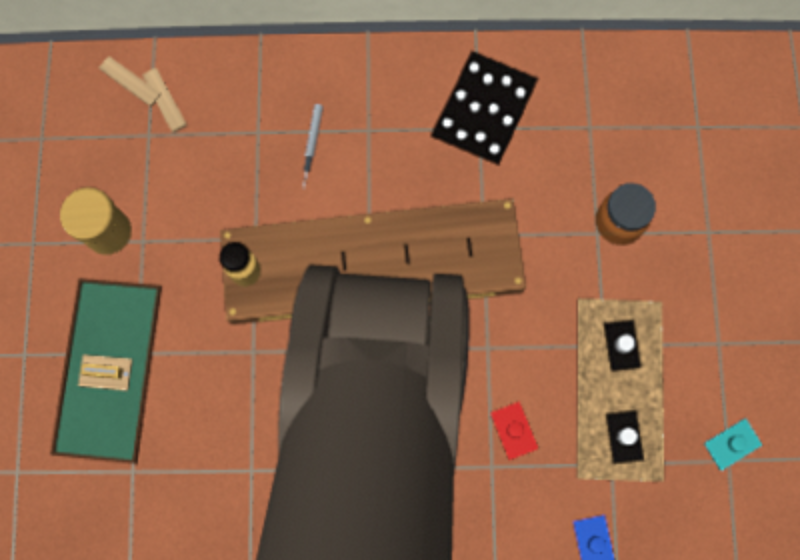

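The final view shows the reed flat in the tray at (105,372), both blanks flat on the mat at (622,344) and (627,437), and the bystanders unmoved. Handing in.

```bash
python3 -c "
from bench import order
print(order.close_job())"
```

```text
the job is handed in; nothing more can be done
None
```

The job is done and handed in at about 63 s: the one reed carrier present and both blanks covered the three slots, the plunger was held at its stop for over a second, and the final picture shows the reed flat in the tray, the blanks flat on the mat and the bystanders unmoved; no verdict came back.

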